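Cull the handle blanks and put the sound ones up to dry

ROBOT

A 6-joint arm with a two-finger parallel gripper is mounted at the origin on the work surface. World frame = base frame: x ahead of the robot, y to its left, z up, the work surface at z = 0. Lengths are in m, angles in degrees, forces in N, time in s.
With the tool pointing down it reaches from about 0.25 to 0.8 m from the base axis. Payload 8.5 kg.
Tool frame: the origin (TCP) lies at the very end of the fingers, on their centre line; the grasp point (between the pads) lies 19 mm behind it; z points along the fingers, y is the line along which they close (so a half turn about z gives the same grasp; the last joint's range is limited). The gripper opens to 85 mm and grips with 20 to 120 N. Pads are 22 mm wide; open, the fingers measure 114 mm over their backs; the gripper's body (76 mm by 85 mm) begins 54 mm behind the grasp point. The pads swing forward as they close: fully open they stand 13 mm farther back than shut.
Start: joints at [-63.255, 13.648, -0.773, 75.585, 0, 90], TCP at [0.236, -0.469, 0.201] pointing down, gripper open.
Joint ranges: [-152.45, 152.45], [-59.26, 108.67], [-65.41, 83.53], [-104.44, 129.93], [-82.83, 76.93], [-180, 180]. Speed limits (degrees/s): [127.2, 127.2, 159.86, 180, 180, 180].

INTERFACE

Orientations are given as [roll, pitch, yaw] about the fixed x, y, z axes, in that order (R = Rz(yaw) Ry(pitch) Rx(roll)).
In Python, from bench import robot gives the robot as it stands. The module is installed in compiled form; this text tells all that it offers.
- The arm moves only by the tool play_rows, never from a script. Its argument "commands" is a list of rows, each a list of 3 entries, a list of its own where there are three numbers: the shift along the tool's x, y, z scaled (see below), then the turn, a rotation vector about the tool's x, y, z scaled (see below), then the opening, from 0 (shut) to 1 (fully open). In form: [[[dx, dy, dz], [rx, ry, rz], jaw], ...]. A call has 1 to 12 rows; each row shifts and turns the commanded pose from where the row before left it, along the tool's axes as they then stand; what a row does not reach is not made up. The controller multiplies each number of a shift by 20 mm and each number of a turn by 0.08 rad. A row lasts 1/10 s, in which the tool goes at most 50 mm and 8.59 degrees, less where a joint would pass 70% of its speed; a pose out of reach is approached as far as the arm can. A call with a number of a shift or a turn outside -1 to 1 is refused whole. A call with a gripper value outside its range is refused whole. The fingers move at their own pace and stop on an object; "force" is the grip in N (left out, the last holds). Time passes only in rows, so rows that do not move let the fingers close. It gives the time, the measured TCP pose, the force, the opening and the grip force at its end, in the units of the state.
- robot.state(): the state, without advancing time (a new reading comes with each control period).
- robot.grab_frame(name): name is "side" or "top" or "wrist"; returns (picture, depth): 400x640x3 uint8, red, green, blue; 400x640 float32, m along the optical axis (not along the pixel's ray), 0 where there is no reading.
- robot.calibration(name): a dict with "fx", "fy", "cx", "cy" (pixels), "k1" (the pictures are not rectified: a ray, as slopes to the right and down, at radius r is drawn at 1 + k1 r^2 times it, then the intrinsics apply), "R" (3x3) and "t" (3): a world point X has camera coordinates R X + t. Camera axes: x right, y down, z forward; pixel columns grow to the right and rows downward; lengths in m; the calibration is good to about 2 mm. A picture is of the moment at which its call begins: read the wrist's pose just before it. calibration takes no time and is no camera call; for the wrist camera it gives the pose at the moment of the call.
- robot.close_job(): hands the job in; it is judged then, once.
The state is a dict: "clock": time; "joint_pos": joint angles; "joint_vel": joint speeds; "joint_efforts": joint torques, N m; "ee_pos": TCP position; "tcp_rot": TCP orientation; "ft_force": force on the tool from outside, world axes, zero at the start; "moment": the same for the moment, N m; "grip_width": finger opening in m; "finger_force": force on a finger pad.
Only numpy, scipy, OpenCV 4.12 (cv2) and the standard library are available. Lean on these libraries where they do the work, as an engineer would, in place of code of your own. Each camera call takes 0.05 s, during which the arm holds its last target. There are 200 camera calls.

TASK

Swing the mesh cover of the drying box all the way open, then sort the batch of chisel-handle blanks on the bench: lay every sound one (straight, full length, no corner missing) flat on the box's slatted floor, none on top of another, and put every faulty one (cut short, chipped or crooked) in the dark offcut crate. When the sound blanks are in, lower the cover gently until it is fully shut, and leave the other things on the bench where they are.

Things in the scene. Friction and masses are not known exactly. Their poses are not given: they have to be found in the camera images.
- sound_a_mid (a point): A sound chisel-handle blank of pale wood (there are three or four, all alike): a straight square bar 96 mm long and 30 x 30 mm, with a whole round tenon 19 mm thick and 26 mm long on one end, 122 mm overall, about 75 g, lying on the bench. Site at the centre of the square part, half-way up; x runs along the piece towards its tenon end, z up as it first lies.
- sound_b_mid (a point): A sound chisel-handle blank of pale wood (there are three or four, all alike): a straight square bar 96 mm long and 30 x 30 mm, with a whole round tenon 19 mm thick and 26 mm long on one end, 122 mm overall, about 75 g, lying on the bench. Site at the centre of the square part, half-way up; x runs along the piece towards its tenon end, z up as it first lies.
- sound_c_mid (a point): A sound chisel-handle blank of pale wood (there are three or four, all alike): a straight square bar 96 mm long and 30 x 30 mm, with a whole round tenon 19 mm thick and 26 mm long on one end, 122 mm overall, about 75 g, lying on the bench. Site at the centre of the square part, half-way up; x runs along the piece towards its tenon end, z up as it first lies.
- sound_d_mid (a point): A sound chisel-handle blank of pale wood (there are three or four, all alike): a straight square bar 96 mm long and 30 x 30 mm, with a whole round tenon 19 mm thick and 26 mm long on one end, 122 mm overall, about 75 g, lying on the bench. Site at the centre of the square part, half-way up; x runs along the piece towards its tenon end, z up as it first lies.
- short_mid (a point): A faulty blank that may be in the batch: cut short, its square part only 60 mm long (30 x 30 mm), with a whole tenon 26 mm long; 86 mm overall. Site at the centre of the square part, half-way up; x runs along the piece towards its tenon end, z up as it first lies.
- crooked_mid (a point): A faulty blank that may be in the batch: crooked, the tenon end straight for 62 mm (30 x 30 mm, with a whole 26 mm tenon), the butt end bent off 30 degrees sideways for about 45 mm more. Site at the centre of the straight square part, half-way up; x runs along that straight part towards the tenon, z up as it first lies; the bent butt runs from x = -26 mm back and to the +y side.
- chipped_mid (a point): A faulty blank that may be in the batch: chipped, a corner broken out of its butt end so that the last 45 mm is only 15 mm wide (full 30 mm high); whole tenon 26 mm long, 122 mm overall. Site at the centre of the full-width part, which is 51 mm long and 30 x 30 mm, half-way up; x runs along the piece towards its tenon, z up as it first lies; the missing corner is on the +y side.
- box_in (a point): The drying box on the robot's right: a fixed, low, open wooden box, 320 mm (its x) by 200 mm (its y) outside and 64 mm high, walls 12 mm thick, with a slatted floor whose top is 12 mm above the bench; inside 296 x 176 mm. Site at the centre of the floor's top; x along the hinge, y from the hinged wall towards the wall with the cover's handle, z up.
- cover (a joint): Angle of the box's hinged cover (wooden frame 320 x 200 x 16 mm with wire mesh, 0.45 kg), rad: 0 = shut, lying on the box's rim; 1.66 = fully open, just past upright on its stop. It hinges about the x axis of box_in through y = -100 mm, z = 52 mm from that point, and swings up and over to the -y side. The hinge is stiff: the cover stays at whatever angle it is left; it takes about 6 N at the handle to raise and 1 to 2 N to lower. It may start ajar.
- cover_grip (a point): Middle of the cover's handle: a round wooden bar 16 mm thick, parallel to the hinge, with about 100 mm free between two arms that carry it 50 mm out in front of the cover's free edge, 250 mm from the hinge line and 8 mm above it when shut (72 mm above the bench). x along the bar, y away from the hinge in the cover's plane.
- crate_in (a point): The offcut crate on the robot's left: a fixed, open, dark slatted wooden crate, 240 mm (its x) by 200 mm (its y) outside, 62 mm high, walls 10 mm, floor 8 mm thick. Site at the centre of the floor's top, z up.
- sander_mid (a point): Bystander lying beside the batch: a cork sanding block 102 x 52 x 30 mm; point at its centre. Not a blank.
- pencil_mid (a point): Bystander: a flat carpenter's pencil 170 x 14 x 8 mm lying between the two rows of the batch; point at its centre.
- mallet_mid (a point): Bystander: a wooden mallet, round head 82 mm thick and 130 mm long with a 28 mm handle, lying beyond the batch; point where the handle enters the head, on the axis, 41 mm above the bench.
- chisel_mid (a point): Bystander: a chisel with a green handle, 250 mm long, lying beyond the batch; point near its ferrule.
- tin_mid (a point): Bystander: a round wax tin, 72 mm across and 60 mm high, beyond the drying box; point at its centre.
Mind the look-alikes: they are no part of the job. What is shaped like the part that bears chipped_mid but pink or yellow is not meant.

How it is judged:
By the outcome, as a careful person would: the job done as asked, in the order asked, and still so for the second after the job is handed in, with the robot touching nothing.
Of sound_a, sound_b, sound_c, sound_d only 3 to 4 are there at a start; the rules pass over those that are not, and their reading is None.
Of short, crooked, chipped only 2 to 3 are there at a start; the rules pass over those that are not, and their reading is None.
At some moment in a run one of sound_a, sound_b, sound_c, sound_d, short, crooked, chipped may be knocked a few centimetres aside while the robot is not near it.
Once in a run the grip may slacken for a moment while it holds something.
It also fails if it takes over 210 s, if anything falls off the work surface, if the arm or the gripper's body presses on something with over 40 N, if the wrist force passes 120 N, or if a joint passes its speed limit or range.

## Working session

There is one attempt and no reset: what is moved stays moved. The work goes in short steps, Python scripts to look and compute and a tool call to move; the robot and the scene stay as the last step left them, time stands still between calls to the robot, and variables do not carry over. Pictures are saved under pics/ and viewed, at most 14 in all, crops included, and the job is handed in when it is done.

Besides the shell and the picture viewer there is one more tool, called after ">>>" as name([rows], argument=value, ...), one row to a line, values as JSON. play_rows: Moves the arm, as the interface text tells. Its arguments: {"type":"object","properties":{"commands":{"type":"array","items":{"type":"array"}},"force":{"type":"number"}},"required":["commands"]}

```bash
mkdir -p pics; cat > h.py <<'E'
import numpy as np, cv2
from bench import robot
def grab(n,f=None):
    cal=robot.calibration(n); p,d=robot.grab_frame(n)
    if f: cv2.imwrite('pics/'+f,cv2.cvtColor(p,cv2.COLOR_RGB2BGR))
    return p,d,cal
def rays(uv,c):
    uv=np.asarray(uv,float).reshape(-1,2)
    x=np.stack([(uv[:,0]-c['cx'])/c['fx'],(uv[:,1]-c['cy'])/c['fy']],1); y=x.copy()
    for _ in range(8): y=x/(1+c['k1']*(y**2).sum(1,keepdims=True))
    return np.c_[y,np.ones(len(y))]
def onplane(uv,c,z):
    R=np.array(c['R']);t=np.array(c['t']); d=rays(uv,c)@R; o=-R.T@t
    return o+d*((z-o[2])/d[:,2:3])
def cloud(d,c):
    v,u=np.mgrid[:d.shape[0],:d.shape[1]]
    r=rays(np.c_[u.ravel(),v.ravel()],c)*d.reshape(-1,1)
    return ((r-np.array(c['t']))@np.array(c['R'])).reshape(*d.shape,3)
E
python3 - <<'E'
from h import *
s=robot.state();print(s)
for n in ('top','side'):
    p,d,c=grab(n,n+'0.png'); np.savez(n+'0.npz',p=p,d=d); print(n,c)
E
```

```text
{'clock': 0.0, 'joint_pos': array([-6.32535028e+01,  1.36796329e+01, -8.16865308e-01,  7.55828857e+01,
        1.62932047e-03,  9.00014082e+01]), 'joint_vel': array([ 0.03813444, -0.02813683,  0.00053092, -0.01733928, -0.03810173,
       -0.00670461]), 'joint_efforts': array([ 5.91169170e-03, -5.38782191e+01,  3.46440697e+01,  1.85069750e-02,
        1.63118111e-04, -2.26330719e-06]), 'ee_pos': array([ 0.23608029, -0.46842465,  0.20019029]), 'tcp_rot': array([-1.79920616e+02, -1.62736779e-03,  2.67450867e+01]), 'ft_force': array([ 0.063201  ,  0.37053759, -0.20875266]), 'moment': array([ 0.02939015, -0.0600084 ,  0.01246411]), 'finger_force': 0.0, 'grip_width': 0.08526847267347024}
top {'fx': 368.05788187357757, 'fy': 368.05788187357757, 'cx': 324.2882598491031, 'cy': 195.47462101502077, 'k1': -0.05522951600316789, 'R': array([[ 0.02656035, -0.99924425,  0.02838106],
       [-0.99194662, -0.02986233, -0.1230859 ],
       [ 0.1238404 , -0.02488329, -0.99199011]]), 't': array([-0.01450746,  0.49737189,  0.94514199])}
side {'fx': 375.9317638042496, 'fy': 375.9317638042496, 'cx': 316.01204030697164, 'cy': 207.216711822763, 'k1': 0.003948570265171427, 'R': array([[-0.68582453, -0.72767696,  0.01144396],
       [-0.45608924,  0.41749719, -0.78592538],
       [ 0.56712197, -0.54422637, -0.61821544]]), 't': array([0.34440439, 0.28238399, 0.8860367 ])}
```

View pics/top0.png

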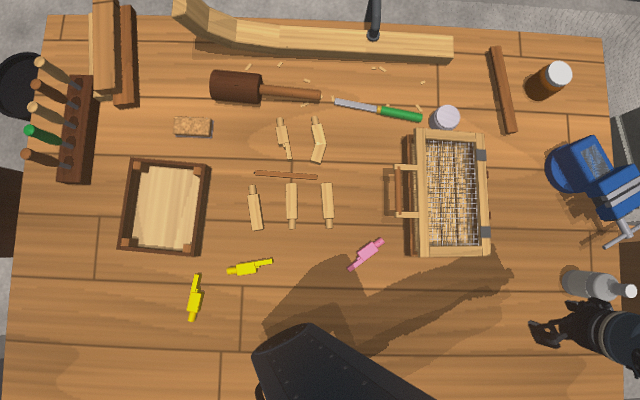

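View pics/side0.png

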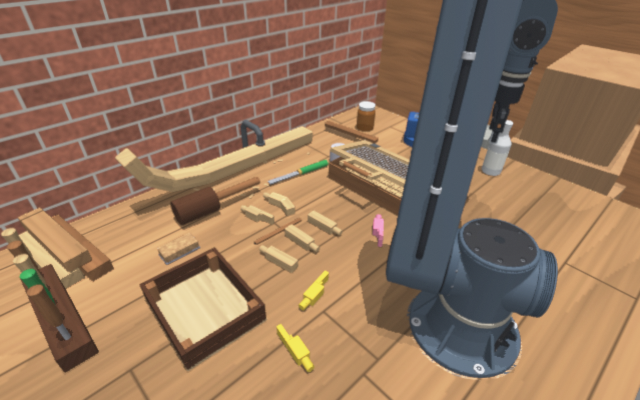

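```bash
cat >> h.py <<'E'
def rects(p,d,c,zmin=.012,zmax=.045,x0=.3,x1=.85,y0=-.2,y1=.3):
    P=cloud(d,c); m=(d>0)&(P[...,2]>zmin)&(P[...,2]<zmax)&(P[...,0]>x0)&(P[...,0]<x1)&(P[...,1]>y0)&(P[...,1]<y1)
    m=m.astype(np.uint8); n,l,st,ce=cv2.connectedComponentsWithStats(m,connectivity=4); out=[]
    for i in range(1,n):
        if st[i,4]<60: continue
        q=P[l==i]; r=cv2.minAreaRect((q[:,:2]*1000).astype(np.float32))
        out.append((i,st[i,4],ce[i].round(1),q.mean(0).round(4),[np.round(v,1) for v in r],np.percentile(q[:,2],90).round(4)))
    return out,l,P
E
python3 - <<'E'
from h import *
z=np.load('top0.npz');c=robot.calibration('top')
o,l,P=rects(z['p'],z['d'],c)
for a in o: print(a)
# cover / box
for uv in [(400,190),(400,170),(400,212),(425,135),(478,140),(412,250),(485,250),(452,190),(420,190),(485,190),(409,190),(160,205),(135,165),(205,170),(125,245),(195,250),(300,177)]:
    print(uv,P[uv[1],uv[0]].round(3))
crop=cv2.resize(z['p'][105:290,180:400],None,fx=3,fy=3,interpolation=cv2.INTER_CUBIC)
cv2.imwrite('pics/crop0.png',crop[...,::-1])
crop=cv2.resize(z['p'][115:270,370:510],None,fx=3.8,fy=3.8,interpolation=cv2.INTER_CUBIC)
cv2.imwrite('pics/crop1.png',crop[...,::-1])
E
```

```text
(10, np.int32(466), array([368.9, 107. ]), array([ 0.7517, -0.1186,  0.0186]), [array([ 754.2, -111.8]), array([181.2,  25.7]), np.float64(79.9)], np.float64(0.0253))
(12, np.int32(511), array([317.7, 140.4]), array([0.648 , 0.0215, 0.0283]), [array([653.6,  19.9]), array([134.3,  42.5]), np.float64(0.6)], np.float64(0.0318))
(13, np.int32(362), array([283. , 136.5]), array([0.6559, 0.1157, 0.0278]), [array([652.4, 117. ]), array([123.2,  29.9]), np.float64(12.1)], np.float64(0.0317))
(14, np.int32(477), array([327.5, 203.6]), array([ 0.4764, -0.0097,  0.0281]), [array([473.2, -10.4]), array([122. ,  30.1]), np.float64(5.8)], np.float64(0.0314))
(15, np.int32(483), array([291.4, 204.2]), array([0.4722, 0.086 , 0.0281]), [array([469.2,  85.6]), array([119.8,  29.4]), np.float64(2.1)], np.float64(0.0314))
(16, np.int32(507), array([254.7, 208.9]), array([0.4569, 0.1824, 0.0276]), [array([462. , 184.4]), array([121.8,  30.3]), np.float64(11.5)], np.float64(0.0311))
(17, np.int32(406), array([366. , 253.1]), array([ 0.3491, -0.1142,  0.0277]), [array([ 348.1, -110.4]), array([ 30.3, 121.3]), np.float64(38.7)], np.float64(0.0317))
(18, np.int32(240), array([252.6, 264.4]), array([0.312 , 0.1807, 0.0281]), [array([308.2, 187.9]), array([ 20.4, 117.5]), np.float64(11.0)], np.float64(0.0311))
(400, 190) [ 0.504 -0.179  0.132]
(400, 170) [ 0.553 -0.18   0.13 ]
(400, 212) [ 0.451 -0.18   0.13 ]
(425, 135) [ 0.648 -0.247  0.114]
(478, 140) [ 0.649 -0.397  0.085]
(412, 250) [ 0.361 -0.226  0.065]
(485, 250) [ 0.365 -0.41   0.081]
(452, 190) [ 0.525 -0.352  0.014]
(420, 190) [ 0.507 -0.231  0.121]
(485, 190) [ 0.518 -0.412  0.083]
(409, 190) [ 0.515 -0.219  0.063]
(160, 205) [0.461 0.442 0.008]
(135, 165) [0.559 0.495 0.06 ]
(205, 170) [0.551 0.311 0.058]
(125, 245) [0.352 0.503 0.059]
(195, 250) [0.345 0.324 0.055]
(300, 177) [0.549 0.067 0.01 ]
```

View pics/crop0.png

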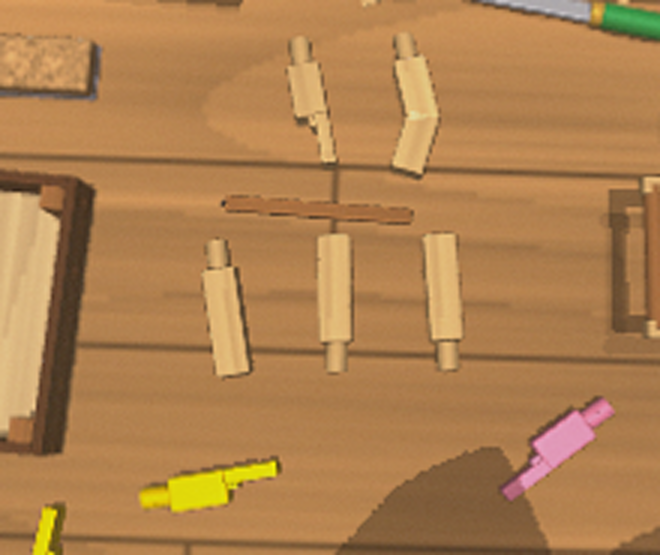

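View pics/crop1.png

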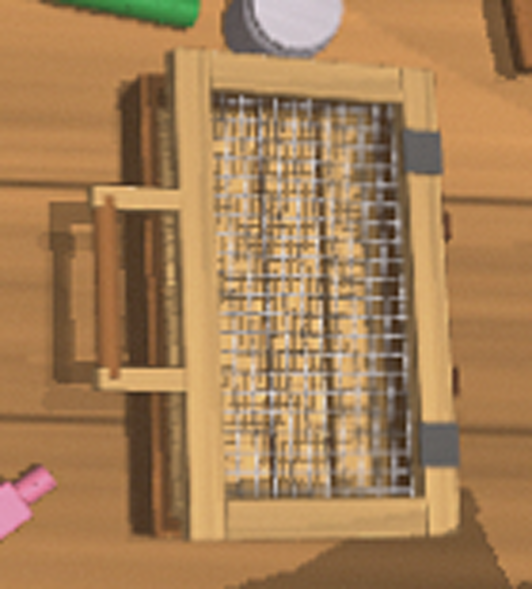

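Top view: sound candidates are at (253,207), (291,205), (328,205), all about 122×30 mm. Chipped pale blank is at (284,137) and crooked at (318,139); the pink piece at (366,253) and the yellow ones at (250,267) and (195,298) are look-alikes and stay put. Box is at right with the cover ajar, handle bar at (400,190). Crate is at left.

```bash
python3 - <<'E'
from h import *
z=np.load('top0.npz');c=robot.calibration('top');P=cloud(z['d'],c);p=z['p'].astype(int)
# handle bar
Q=P[168:215,394:405].reshape(-1,3);Q=Q[(Q[:,2]>.11)]
print('bar',len(Q),Q.min(0),Q.max(0),np.median(Q,0))
for lo in (.46,.49,.52,.54):
    q=Q[(Q[:,0]>lo)&(Q[:,0]<lo+.02)]; t=q[q[:,2]>q[:,2].max()-.004]; print(lo,t.mean(0).round(4),q[:,1].min().round(4),q[:,1].max().round(4))
# cover rear frame, rims
m=(P[...,2]>.07)&(P[...,1]<-.2)&(P[...,1]>-.45)&(P[...,0]>.3)&(P[...,0]<.72)
n,l,st,ce=cv2.connectedComponentsWithStats(m.astype(np.uint8));k=1+np.argmax(st[1:,4]);q=P[l==k]
print('cover',q.min(0).round(3),q.max(0).round(3),[np.round(v,4) for v in cv2.minAreaRect((q[:,:2]*1000).astype(np.float32))])
fr=q[(q[:,1]<-.385)]; 
A=np.c_[q[:,1],np.ones(len(q))]; print('cover slope deg',np.degrees(np.arctan(np.linalg.lstsq(A,q[:,2],rcond=None)[0][0])),np.linalg.lstsq(A,q[:,2],rcond=None)[0])
for x in(.38,.44,.5,.56,.62):
    a=q[abs(q[:,0]-x)<.01]; print(x,a[:,1].min().round(4))
m=(P[...,2]>.045)&(P[...,2]<.075)&(P[...,1]>.25)&(P[...,1]<.6)&(P[...,0]>.25)&(P[...,0]<.62)
n,l,st,ce=cv2.connectedComponentsWithStats(m.astype(np.uint8));k=1+np.argmax(st[1:,4]);q=P[l==k]
print('crate',[np.round(v,4) for v in cv2.minAreaRect((q[:,:2]*1000).astype(np.float32))])
E
```

```text
bar 338 [ 0.37670493 -0.19187509  0.11977062] [0.55816239 0.02387443 0.99920271] [ 0.50117222 -0.17432703  0.13164549]
0.46 [ 0.4696 -0.1762  0.1331] -0.1822 -0.1686
0.49 [ 0.5    -0.1755  0.1328] -0.1826 -0.1679
0.52 [ 0.5309 -0.1741  0.1345] -0.1831 -0.1671
0.54 [ 0.5496 -0.1727  0.1349] -0.1919 -0.1646
cover [ 0.345 -0.425  0.07 ] [ 0.67  -0.2    0.129] [array([ 508.0148, -310.0959]), array([322.7323, 223.6972]), np.float64(1.537)]
cover slope deg 12.324074216154639 [0.21847545 0.16755045]
0.38 -0.4254
0.44 -0.4226
0.5 -0.4196
0.56 -0.4197
0.62 -0.4176
crate [array([455.1718, 418.0469]), array([204.2163, 241.0665]), np.float64(86.3633)]
```

>>> play_rows([
  [[0, 0, -0.5], [0, 0, 0.97], 1],
  [[0, 0, -0.5], [0, 0, 0.97], 1],
  [[0, 0, 0], [0, 0, 0.97], 1],
  [[0, 0, 0], [0, 0, 0.97], 1],
  [[0, 0, 0], [0, 0, 0.97], 1],
  [[0, 0, 0], [0, 0, 0.97], 1],
  [[1, -1, 0], [0, 0, 0], 1],
  [[1, -1, 0], [0, 0, 0], 1],
  [[1, -1, 0], [0, 0, 0], 1],
  [[1, -1, 0], [0, 0, 0], 1],
  [[1, -1, 0], [0, 0, 0], 1],
  [[1, -1, 0], [0, 0, 0], 1],
], force=40)

```text
clock: 1.3
ee_pos: [0.3566, -0.3476, 0.2205]
tcp_rot: [-180.0, 0.0, 0.1]
ft_force: [-0.3, -0.2, -0.3]
grip_width: 0.085
finger_force: 0.0
```

>>> play_rows([
  [[1, -1, 0], [0, 0, 0], 1],
  [[1, -1, 0], [0, 0, 0], 1],
  [[1, -1, 0], [0, 0, 0], 1],
  [[1, -1, 0], [0, 0, 0], 1],
  [[1, -1, 0], [0, 0, 0], 1],
  [[1, -1, 0], [0, 0, 0], 1],
  [[1, -1, 0], [0, 0, 0], 1],
  [[0.5, -1, 0], [0, 0, 0], 1],
])

```text
clock: 2.1
ee_pos: [0.5071, -0.1874, 0.2202]
tcp_rot: [-180.0, 0.0, 0.1]
ft_force: [-0.1, -0.6, 0.5]
grip_width: 0.0855
finger_force: 0.0
```

>>> play_rows([
  [[0, -0.6, 0], [0, 0, -0.3], 1],
  [[0, 0, 1], [0, 0, 0], 1],
  [[0, 0, 1], [0, 0, 0], 1],
  [[0, 0, 1], [0, 0, 0], 1],
  [[0, 0, 1], [0, 0, 0], 1],
  [[0, 0, 1], [0, 0, 0], 1],
  [[0, 0, 0.7], [0, 0, 0], 1],
  [[0, 0, 0], [0, 0, 0], 1],
  [[0, 0, 0], [0, 0, 0], 0],
  [[0, 0, 0], [0, 0, 0], 0],
  [[0, 0, 0], [0, 0, 0], 0],
  [[0, 0, 0], [0, 0, 0], 0],
])

```text
clock: 3.3
ee_pos: [0.5062, -0.1766, 0.1074]
tcp_rot: [180.0, -0.1, 1.4]
ft_force: [-0.3, -0.3, -1.1]
grip_width: 0.0282
finger_force: 0.0
```

>>> play_rows([
  [[0, 0, 0], [0, 0, 0], 0],
  [[0, 0, 0], [0, 0, 0], 0],
  [[0, 0, 0], [0, 0, 0], 0],
])

```text
clock: 3.6
ee_pos: [0.5059, -0.1764, 0.1068]
tcp_rot: [-180.0, 0.0, 1.4]
ft_force: [0.7, -0.6, 0.2]
grip_width: 0.0002
finger_force: 0.0
```

```bash
python3 - <<'E'
from h import *
p,d,c=grab('side');p2,d2,c2=grab('top')
a=cv2.resize(p[100:300,300:500],(500,500));P=cloud(d2,c2)
b=cv2.resize(p2[110:260,350:500],(500,500))
cv2.imwrite('pics/v1.png',np.hstack([a,b])[...,::-1][:, :1000])
cv2.imwrite('pics/v1.png',cv2.resize(np.hstack([a,b]),(800,400))[...,::-1])
print(robot.state())
E
```

```text
{'clock': 3.7, 'joint_pos': array([-1.92301918e+01,  1.74599316e+01, -9.64345770e+00,  6.29029605e+01,
        3.51246189e-03,  1.59323219e+02]), 'joint_vel': array([ 0.00084992,  0.0207591 ,  0.01385403,  0.05550062,  0.00529418,
       -0.03038503]), 'joint_efforts': array([-1.89705784e-04, -5.68118119e+01,  3.23861039e+01,  4.58800496e-03,
        2.76936171e-04, -4.73491909e-04]), 'ee_pos': array([ 0.50588335, -0.17644428,  0.10677471]), 'tcp_rot': array([-1.79994472e+02,  4.70056090e-03,  1.44658935e+00]), 'ft_force': array([-0.07064203, -0.30170015,  0.60305033]), 'moment': array([ 0.07430873, -0.00249992, -0.03274164]), 'finger_force': 0.0, 'grip_width': -5.056585583879086e-05}
```

View pics/v1.png

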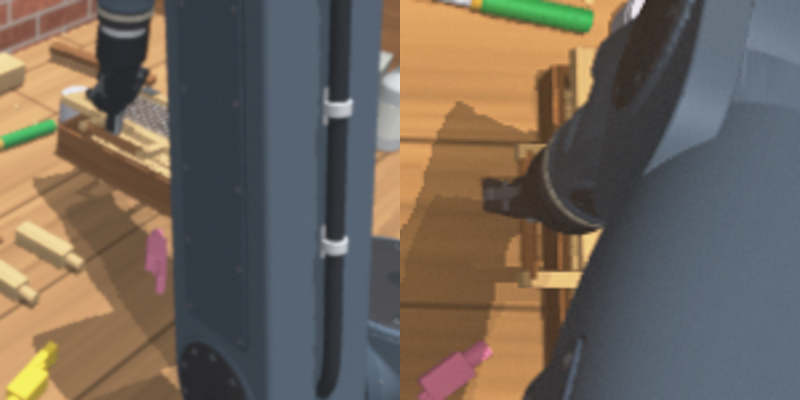

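```bash
python3 - <<'E'
from h import *
p,d,c=grab('top');P=cloud(d,c)
for n in ('top','side'):
    c=robot.calibration(n); X=np.array(c['R'])@robot.state()['ee_pos']+c['t']; u=X[:2]/X[2]; u=u*(1+c['k1']*(u@u)); print(n,u*c['fx']+[c['cx'],c['cy']],X[2])
for v in (205,210,180):print([(u,P[v,u].round(3).tolist()) for u in range(380,412,3)])
p,d,c=grab('side');P=cloud(d,c)
print('side');m=(P[...,1]>-.21)&(P[...,1]<-.13)&(P[...,0]>.4)&(P[...,0]<.6)&(P[...,2]>.05)
v,u=np.nonzero(m);print(u.min(),u.max(),v.min(),v.max());q=P[m]
for x in (.46,.47,.54,.55):
    a=q[abs(q[:,0]-x)<.006]; print(x,len(a),a.min(0),a.max(0))
E
```

```text
top [396.52601649 190.49099622] 0.9062775373264034
side [355.72582324 174.11923296] 1.2029468184122185
[(380, [0.48, -0.155, -0.002]), (383, [0.48, -0.164, -0.003]), (386, [0.377, 0.024, 0.999]), (389, [0.481, -0.18, -0.002]), (392, [0.481, -0.188, 0.002]), (395, [0.481, -0.197, -0.003]), (398, [0.467, -0.174, 0.133]), (401, [0.468, -0.182, 0.131]), (404, [0.481, -0.219, 0.009]), (407, [0.478, -0.22, 0.04]), (410, [0.476, -0.222, 0.063])]
[(380, [0.466, -0.156, -0.004]), (383, [0.466, -0.163, 0.002]), (386, [0.466, -0.171, 0.001]), (389, [0.467, -0.18, -0.002]), (392, [0.467, -0.187, 0.002]), (395, [0.467, -0.196, -0.001]), (398, [0.455, -0.174, 0.134]), (401, [0.456, -0.182, 0.131]), (404, [0.467, -0.219, 0.009]), (407, [0.465, -0.22, 0.037]), (410, [0.462, -0.221, 0.066])]
[(380, [0.549, -0.154, -0.0]), (383, [0.51, -0.12, 0.231]), (386, [0.509, -0.126, 0.233]), (389, [0.509, -0.131, 0.239]), (392, [0.508, -0.137, 0.242]), (395, [0.507, -0.141, 0.25]), (398, [0.502, -0.141, 0.279]), (401, [0.498, -0.141, 0.304]), (404, [0.494, -0.141, 0.327]), (407, [0.49, -0.14, 0.352]), (410, [0.476, -0.125, 0.431])]
side
340 381 0 180
0.46 536 [ 0.45400456 -0.20454892  0.12030168] [ 0.46599249 -0.13373814  0.56024444]
0.47 1008 [ 0.46400633 -0.20563674  0.12279983] [ 0.47597246 -0.13006596  0.55106529]
0.54 217 [ 0.53409916 -0.17572447  0.12274279] [ 0.54599686 -0.13002499  0.60124067]
0.55 231 [ 0.54400658 -0.20635069  0.11463537] [ 0.5559703  -0.130839    0.59978836]
```

```bash
python3 - <<'E'
from h import *
p,d,c=grab('wrist','w1.png')
E
```

```text
(no output)
```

View pics/w1.png

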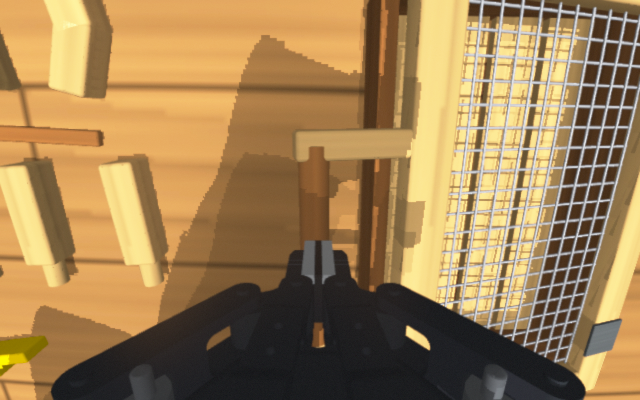

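```bash
python3 - <<'E'
from h import *
p,d,c=grab('wrist');P=cloud(d,c)
for uv in [(314,160),(314,180),(314,200),(314,225),(318,240),(312,250),(325,250),(318,335),(318,325),(318,343),(350,143),(440,180)]: print(uv,P[uv[1],uv[0]].round(4),d[uv[1],uv[0]].round(3))
p,d,c=grab('side');P=cloud(d,c)
print([ (u,P[170,u].round(3).tolist()) for u in range(345,375,3)])
E
```

```text
(314, 160) [ 0.5547 -0.1743  0.1337] 0.146
(314, 180) [ 0.5448 -0.1745  0.1331] 0.15
(314, 200) [ 0.5348 -0.1747  0.134 ] 0.152
(314, 225) [ 0.5212 -0.175   0.1332] 0.156
(318, 240) [ 0.5159 -0.1772  0.14  ] 0.151
(312, 250) [ 0.5166 -0.1744  0.153 ] 0.138
(325, 250) [ 0.5162 -0.1804  0.1519] 0.14
(318, 335) [ 0.4529 -0.1788  0.1328] 0.176
(318, 325) [ 0.4604 -0.1786  0.1334] 0.173
(318, 343) [ 0.4475 -0.1789  0.1331] 0.177
(350, 143) [ 0.5628 -0.1917  0.1292] 0.148
(440, 180) [ 0.5434 -0.2427  0.1189] 0.164
[(345, [0.592, -0.222, 0.062]), (348, [0.636, -0.289, 0.013]), (351, [0.627, -0.296, 0.014]), (354, [0.508, -0.169, 0.124]), (357, [0.497, -0.17, 0.13]), (360, [0.486, -0.171, 0.134]), (363, [0.48, -0.179, 0.133]), (366, [0.592, -0.341, 0.011]), (369, [0.493, -0.226, 0.107]), (372, [0.48, -0.226, 0.113])]
```

```bash
python3 - <<'E'
from h import *
p,d,c=grab('side');P=cloud(d,c)
for v in range(140,184,4): print(v,[(u,*P[v,u].round(3).tolist(),*p[v,u].tolist()) for u in range(348,366,4)])
cv2.imwrite('pics/s2.png',cv2.resize(p[130:200,320:400],None,fx=8,fy=8,interpolation=cv2.INTER_NEAREST)[...,::-1][:560,:640])
E
```

```text
140 [(348, 0.814, -0.482, -0.003, 178, 138, 102), (352, 0.501, -0.139, 0.244, 44, 45, 50), (356, 0.496, -0.151, 0.242, 40, 41, 44), (360, 0.489, -0.161, 0.241, 40, 42, 46), (364, 0.495, -0.187, 0.229, 39, 41, 44)]
144 [(348, 0.507, -0.129, 0.232, 73, 74, 79), (352, 0.509, -0.15, 0.224, 45, 47, 49), (356, 0.496, -0.153, 0.227, 39, 39, 44), (360, 0.487, -0.16, 0.229, 37, 39, 43), (364, 0.49, -0.183, 0.219, 41, 42, 45)]
148 [(348, 0.496, -0.118, 0.227, 42, 44, 47), (352, 0.494, -0.133, 0.223, 51, 53, 57), (356, 0.508, -0.169, 0.203, 37, 40, 43), (360, 0.488, -0.163, 0.214, 39, 41, 45), (364, 0.489, -0.184, 0.206, 40, 40, 43)]
152 [(348, 0.504, -0.129, 0.207, 47, 45, 45), (352, 0.493, -0.134, 0.209, 40, 41, 45), (356, 0.515, -0.179, 0.183, 39, 41, 43), (360, 0.493, -0.172, 0.195, 40, 42, 45), (364, 0.491, -0.188, 0.189, 92, 87, 86)]
156 [(348, 0.582, -0.221, 0.123, 163, 137, 101), (352, 0.504, -0.148, 0.186, 132, 111, 85), (356, 0.492, -0.153, 0.189, 39, 41, 45), (360, 0.49, -0.17, 0.183, 79, 81, 85), (364, 0.576, -0.3, 0.094, 132, 118, 110)]
160 [(348, 0.559, -0.196, 0.127, 165, 139, 10
[... 557 characters left out ...]
 128), (364, 0.605, -0.344, 0.012, 221, 189, 137)]
172 [(348, 0.577, -0.221, 0.062, 110, 80, 56), (352, 0.618, -0.292, 0.011, 201, 165, 120), (356, 0.502, -0.172, 0.119, 186, 152, 110), (360, 0.486, -0.172, 0.126, 116, 83, 58), (364, 0.472, -0.175, 0.131, 118, 85, 61)]
176 [(348, 0.574, -0.219, 0.047, 101, 73, 52), (352, 0.555, -0.218, 0.057, 104, 76, 53), (356, 0.541, -0.222, 0.062, 133, 96, 66), (360, 0.579, -0.291, 0.013, 193, 159, 116), (364, 0.466, -0.169, 0.122, 153, 123, 90)]
180 [(348, 0.568, -0.213, 0.036, 102, 74, 53), (352, 0.553, -0.217, 0.042, 101, 74, 52), (356, 0.536, -0.218, 0.05, 96, 69, 49), (360, 0.519, -0.218, 0.059, 100, 72, 51), (364, 0.505, -0.221, 0.065, 132, 94, 66)]
```

View pics/s2.png

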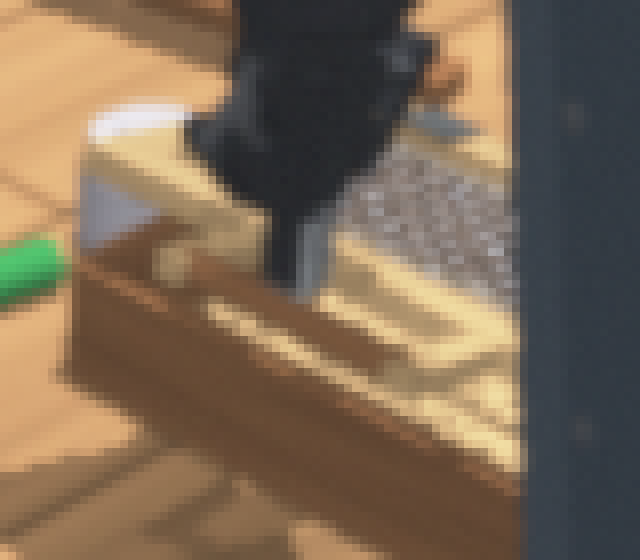

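The side crop shows the closed fingertips ending just above the bar, at z≈0.14 (crop (300,300)). That is about 34 mm short of the reported TCP. I'll open, go lower and regrip.

>>> play_rows([
  [[0, 0, -0.5], [0, 0, 0], 1],
  [[0, 0, 0], [0, 0, 0], 1],
  [[0, 0, 0], [0, 0, 0], 1],
  [[0, 0, 0], [0, 0, 0], 1],
  [[0, 0, 0], [0, 0, 0], 1],
  [[0, 0, 0], [0, 0, 0], 1],
  [[0, 0, 0.6], [0, 0, 0], 1],
  [[0, 0, 0.6], [0, 0, 0], 1],
  [[0, 0, 0.5], [0, 0, 0], 1],
  [[0, 0, 0.5], [0, 0, 0], 1],
])

```text
clock: 5.0
ee_pos: [0.5055, -0.1761, 0.0715]
tcp_rot: [-180.0, 0.1, 1.4]
ft_force: [-0.2, 1.6, 2.5]
grip_width: 0.0855
finger_force: 1.1
```

>>> play_rows([
  [[0, 0, 0], [0, 0, 0], 0],
  [[0, 0, 0], [0, 0, 0], 0],
  [[0, 0, 0], [0, 0, 0], 0],
  [[0, 0, 0], [0, 0, 0], 0],
  [[0, 0, 0], [0, 0, 0], 0],
  [[0, 0, 0], [0, 0, 0], 0],
  [[0, 0, 0], [0, 0, 0], 0],
  [[0, 0, 0], [0, 0, 0], 0],
])

```text
clock: 5.8
ee_pos: [0.506, -0.1712, 0.0731]
tcp_rot: [-179.4, -0.1, 1.6]
ft_force: [1.3, 24.8, 6.3]
grip_width: 0.0143
finger_force: 41.1
```

```bash
python3 - <<'E'
from h import *
p,d,c=grab('wrist');P=cloud(d,c)
p2,d2,c2=grab('side');P2=cloud(d2,c2)
for uv in [(312,250),(325,250),(300,260),(340,260),(318,220)]: print(uv,P[uv[1],uv[0]].round(4),p[uv[1],uv[0]])
cv2.imwrite('pics/s3.png',np.hstack([cv2.resize(p2[130:200,320:400],(400,350),interpolation=cv2.INTER_NEAREST),cv2.resize(p[120:400,160:480],(400,350))])[...,::-1])
E
```

```text
(312, 250) [ 0.5159 -0.1696  0.1179] [119  79  45]
(325, 250) [ 0.516  -0.1755  0.1176] [114  75  41]
(300, 260) [ 0.5156 -0.1647  0.1275] [45 36 32]
(340, 260) [ 0.5169 -0.1817  0.129 ] [104 105 104]
(318, 220) [ 0.5312 -0.1719  0.1192] [125  83  44]
```

View pics/s3.png

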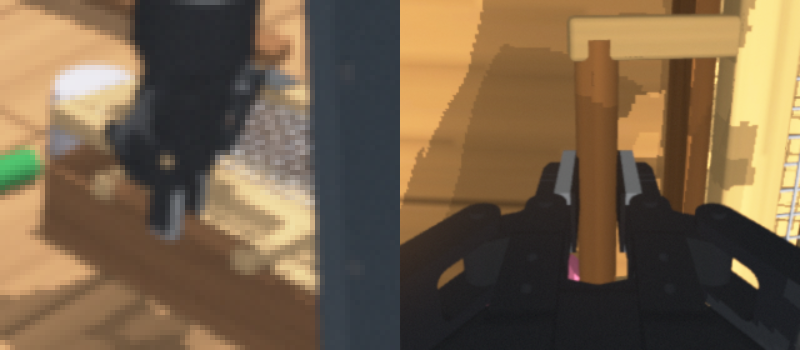

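>>> play_rows([
  [[0, -0.2, 0], [0, 0, 0], 0.5],
  [[0, 0, 0], [0, 0, 0], 0.5],
  [[0, 0, 0], [0, 0, 0], 0.5],
  [[0, 0, 0.3], [0, 0, 0], 0.5],
  [[0, 0, 0.3], [0, 0, 0], 0.5],
  [[0, 0, 0], [0, 0, 0], 0.5],
])

```text
clock: 6.5
ee_pos: [0.505, -0.1725, 0.0596]
tcp_rot: [-180.0, 0.1, 1.4]
ft_force: [0.7, -0.5, -1.3]
grip_width: 0.0425
finger_force: 0.0
```

>>> play_rows([
  [[0, 0, 0], [0, 0, 0], 0],
  [[0, 0, 0], [0, 0, 0], 0],
  [[0, 0, 0], [0, 0, 0], 0],
  [[0, 0, 0], [0, 0, 0], 0],
  [[0, 0, 0], [0, 0, 0], 0],
  [[0, 0, 0], [0, 0, 0], 0],
], force=60)

```text
clock: 7.1
ee_pos: [0.5057, -0.1711, 0.0607]
tcp_rot: [-179.8, 0.0, 1.5]
ft_force: [-0.2, 4.9, 0.3]
grip_width: 0.0137
finger_force: 58.4
```

```bash
python3 - <<'E'
from h import *
p,d,c=grab('wrist');P=cloud(d,c); print(robot.state()['ee_pos'],robot.state()['ft_force'])
m=(p[...,0]>100)&(p[...,2]<60)&(P[...,1]>-.2)&(P[...,1]<-.15)&(P[...,2]>.07)&(P[...,0]>.52)&(P[...,0]<.55)
q=P[m];print(len(q),q.min(0),q.max(0),q.mean(0))
E
```

```text
[ 0.50569752 -0.17109498  0.06075227] [-0.14650004  6.32403707 -0.25245411]
2512 [ 0.52000074 -0.17912927  0.10984548] [ 0.54999692 -0.16286956  0.11967775] [ 0.53572871 -0.17080214  0.11674674]
```

```bash
python3 - <<'E'
import numpy as np
b=lambda t:np.array([.25*np.cos(t)-.008*np.sin(t),.25*np.sin(t)+.008*np.cos(t)])
T=np.linspace(.155,1.675,31); B=np.array([b(t) for t in T]); D=np.diff(B,axis=0)/.02
for i,r in enumerate(D): print(i+1,T[i+1].round(3),(-r).round(2))
E
```

```text
1 0.206 [ 0.13 -0.62]
2 0.256 [ 0.16 -0.61]
3 0.307 [ 0.2 -0.6]
4 0.358 [ 0.23 -0.59]
5 0.408 [ 0.26 -0.58]
6 0.459 [ 0.28 -0.57]
7 0.51 [ 0.31 -0.55]
8 0.56 [ 0.34 -0.53]
9 0.611 [ 0.37 -0.52]
10 0.662 [ 0.39 -0.5 ]
11 0.712 [ 0.42 -0.48]
12 0.763 [ 0.44 -0.46]
13 0.814 [ 0.46 -0.43]
14 0.864 [ 0.48 -0.41]
15 0.915 [ 0.5  -0.38]
16 0.966 [ 0.52 -0.36]
17 1.016 [ 0.54 -0.33]
18 1.067 [ 0.56 -0.3 ]
19 1.118 [ 0.57 -0.27]
20 1.168 [ 0.58 -0.24]
21 1.219 [ 0.6  -0.21]
22 1.27 [ 0.61 -0.18]
23 1.32 [ 0.61 -0.15]
24 1.371 [ 0.62 -0.12]
25 1.422 [ 0.63 -0.09]
26 1.472 [ 0.63 -0.06]
27 1.523 [ 0.63 -0.03]
28 1.574 [0.63 0.01]
29 1.624 [0.63 0.04]
30 1.675 [0.63 0.07]
```

>>> play_rows([
  [[0, 0.13, -0.62], [0, 0, 0], 0],
  [[0, 0.16, -0.61], [0, 0, 0], 0],
  [[0, 0.2, -0.6], [0, 0, 0], 0],
  [[0, 0.23, -0.59], [0, 0, 0], 0],
  [[0, 0.26, -0.58], [0, 0, 0], 0],
  [[0, 0.28, -0.57], [0, 0, 0], 0],
], force=50)

```text
clock: 7.75
ee_pos: [0.5064, -0.1952, 0.1323]
tcp_rot: [-179.7, -0.0, 1.5]
ft_force: [2.3, 10.8, -2.3]
grip_width: 0.0143
finger_force: 55.4
```

>>> play_rows([
  [[0, 0.31, -0.55], [0, 0, 0], 0],
  [[0, 0.34, -0.53], [0, 0, 0], 0],
  [[0, 0.37, -0.52], [0, 0, 0], 0],
  [[0, 0.39, -0.5], [0, 0, 0], 0],
  [[0, 0.42, -0.48], [0, 0, 0], 0],
  [[0, 0.44, -0.46], [0, 0, 0], 0],
  [[0, 0.46, -0.43], [0, 0, 0], 0],
  [[0, 0.48, -0.41], [0, 0, 0], 0],
  [[0, 0.5, -0.38], [0, 0, 0], 0],
])

```text
clock: 8.65
ee_pos: [0.509, -0.2671, 0.22]
tcp_rot: [-179.5, -0.2, 1.6]
ft_force: [-0.1, 23.7, 19.5]
grip_width: 0.0141
finger_force: 53.3
```

>>> play_rows([
  [[0, 0.52, -0.36], [0, 0, 0], 0],
  [[0, 0.54, -0.33], [0, 0, 0], 0],
  [[0, 0.56, -0.3], [0, 0, 0], 0],
  [[0, 0.57, -0.27], [0, 0, 0], 0],
  [[0, 0.58, -0.24], [0, 0, 0], 0],
])

```text
clock: 9.15
ee_pos: [0.5109, -0.3251, 0.2504]
tcp_rot: [-179.9, -0.3, 1.6]
ft_force: [0.7, 13.2, 19.3]
grip_width: 0.0142
finger_force: 55.6
```

>>> play_rows([
  [[0, 0.5, -0.36], [0, 0, 0], 0],
  [[0, 0.6, -0.18], [0, 0, 0], 0],
  [[0, 0.61, -0.15], [0, 0, 0], 0],
  [[0, 0.62, -0.12], [0, 0, 0], 0],
  [[0, 0.63, -0.09], [0, 0, 0], 0],
])

```text
clock: 9.65
ee_pos: [0.5127, -0.3855, 0.2669]
tcp_rot: [-179.9, -0.2, 1.5]
ft_force: [4.8, 5.9, 5.9]
grip_width: 0.0143
finger_force: 53.1
```

>>> play_rows([
  [[0, 0.63, -0.06], [0, 0, 0], 0],
  [[0, 0.63, -0.03], [0, 0, 0], 0],
  [[0, 0.63, 0], [0, 0, 0], 0],
  [[0, 0.5, 0.02], [0, 0, 0], 0],
])

```text
clock: 10.05
ee_pos: [0.5141, -0.4337, 0.2674]
tcp_rot: [-179.9, -0.2, 1.5]
ft_force: [7.5, 5.4, 2.3]
grip_width: 0.0142
finger_force: 53.8
```

>>> play_rows([
  [[0, 0.5, 0.04], [0, 0, 0], 0],
  [[0, 0.4, 0.04], [0, 0, 0], 0],
  [[0, 0, 0], [0, 0, 0], 0],
])

```text
clock: 10.35
ee_pos: [0.5145, -0.447, 0.2667]
tcp_rot: [-179.5, -0.2, 1.6]
ft_force: [4.2, 24.6, 11.9]
grip_width: 0.0136
finger_force: 54.2
```

>>> play_rows([
  [[0, -0.3, 0], [0, 0, 0], 1],
  [[0, 0, 0], [0, 0, 0], 1],
  [[0, 0, 0], [0, 0, 0], 1],
  [[0, 0, 0], [0, 0, 0], 1],
  [[0, 0, 0], [0, 0, 0], 1],
  [[0, 0, -0.5], [0, 0, 0], 1],
  [[0, 0, -1], [0, 0, 0], 1],
  [[0, 0, -1], [0, 0, 0], 1],
  [[0, 0, -1], [0, 0, 0], 1],
  [[0, -1, -1], [0, 0, 0], 1],
  [[0, -1, 0], [0, 0, 0], 1],
  [[0, -1, 0], [0, 0, 0], 1],
])

```text
clock: 11.55
ee_pos: [0.5113, -0.3863, 0.3555]
tcp_rot: [180.0, -0.0, 1.4]
ft_force: [-0.0, 0.4, -0.2]
grip_width: 0.0852
finger_force: 0.0
```

>>> play_rows([
  [[0, -1, 0], [0, 0, 0], 1],
  [[0, -1, 0], [0, 0, 0], 1],
  [[0, -1, 0], [0, 0, 0], 1],
  [[0, -1, 0], [0, 0, 0], 1],
  [[0, -1, 0], [0, 0, 0], 1],
  [[0, -1, 0], [0, 0, 0], 1],
  [[0, -1, 0], [0, 0, 0], 1],
  [[0, -1, 0], [0, 0, 0], 1],
  [[0, -1, 0], [0, 0, 0], 1],
  [[0, -1, 0], [0, 0, 0], 1],
  [[0, -1, 0], [0, 0, 0], 1],
  [[0, -1, 0], [0, 0, 0], 1],
])

```text
clock: 12.75
ee_pos: [0.5051, -0.1458, 0.3552]
tcp_rot: [180.0, -0.0, 1.4]
ft_force: [-0.0, -0.8, 0.5]
grip_width: 0.0855
finger_force: 0.0
```

>>> play_rows([
  [[0, 0, 0], [0, 0, -1], 1],
  [[0, 0, 0], [0, 0, -1], 1],
  [[0, 0, 0], [0, 0, -1], 1],
  [[0, 0, 0], [0, 0, -1], 1],
  [[0, 0, 0], [0, 0, -1], 1],
  [[0, 0, 0], [0, 0, -1], 1],
  [[0, 0, 0], [0, 0, -1], 1],
  [[0, 0, 0], [0, 0, -1], 1],
  [[0, 0, 0], [0, 0, -1], 1],
  [[0, 0, 0], [0, 0, -1], 1],
  [[0, 0, 0], [0, 0, -1], 1],
  [[0, 0, 0], [0, 0, -1], 1],
])

```text
clock: 13.95
ee_pos: [0.5051, -0.1466, 0.3552]
tcp_rot: [180.0, 0.0, 56.6]
ft_force: [0.7, -0.2, 0.1]
grip_width: 0.0852
finger_force: 0.0
```

>>> play_rows([
  [[0, 0, 0], [0, 0, -1], 1],
  [[0, 0, 0], [0, 0, -1], 1],
  [[0, 0, 0], [0, 0, -1], 1],
  [[0, 0, 0], [0, 0, -1], 1],
  [[0, 0, 0], [0, 0, -1], 1],
  [[0, 0, 0], [0, 0, -1], 1],
  [[0, 0, 0], [0, 0, -1], 1],
  [[0, 0, 0], [0, 0, -1], 1],
  [[0, 0, 0], [0, 0, -1], 1],
  [[0, 0, 0], [0, 0, -1], 1],
  [[0, 0, 0], [0, 0, -1], 1],
  [[0, 0, 0], [0, 0, -1], 1],
])

```text
clock: 15.15
ee_pos: [0.5052, -0.1466, 0.3552]
tcp_rot: [-180.0, 0.0, 111.6]
ft_force: [-0.2, -0.4, 0.1]
grip_width: 0.0852
finger_force: 0.0
```

>>> play_rows([
  [[0, 0, 0], [0, 0, -1], 1],
  [[0, 0, 0], [0, 0, -1], 1],
  [[0, 0, 0], [0, 0, -1], 1],
  [[0, 0, 0], [0, 0, -1], 1],
  [[0, 0, 0], [0, 0, -1], 1],
  [[0, 0, 0], [0, 0, -1], 1],
  [[0, 0, 0], [0, 0, -1], 1],
  [[0, 0, 0], [0, 0, -1], 1],
  [[0, 0, 0], [0, 0, -1], 1],
  [[0, 0, 0], [0, 0, -1], 1],
  [[0, 0, 0], [0, 0, -1], 1],
  [[0, 0, 0], [0, 0, -1], 1],
])

```text
clock: 16.35
ee_pos: [0.5051, -0.1466, 0.3552]
tcp_rot: [-180.0, -0.0, 166.6]
ft_force: [0.2, -0.3, -0.4]
grip_width: 0.0854
finger_force: 0.0
```

```bash
python3 - <<'E'
from h import *
p,d,c=grab('top');np.savez('top1.npz',p=p,d=d)
print(robot.state()['ee_pos'],robot.state()['tcp_rot'])
o,l,P=rects(p,d,c)
for a in o: print(a[2],a[3],a[4])
m=(P[...,2]>.1)&(P[...,1]<-.38)&(P[...,1]>-.55)&(P[...,0]>.34)&(P[...,0]<.68); q=P[m]
print(len(q),q.min(0),q.max(0)); t=q[q[:,2]>.25]; print(len(t),t.mean(0) if len(t) else 0)
for x in (.36,.65):
    a=q[(abs(q[:,0]-x)<.01)&(q[:,2]<.27)]; print(x,np.polyfit(a[:,2],a[:,1],1) if len(a)>5 else 0)
# box interior rim
m=(P[...,2]>.04)&(P[...,2]<.075)&(P[...,1]<-.2)&(P[...,1]>-.45)&(P[...,0]>.33)&(P[...,0]<.69); q=P[m]
print('rim',[np.round(v,4) for v in cv2.minAreaRect((q[:,:2]*1000).astype(np.float32))])
E
```

```text
[ 0.50514226 -0.14658537  0.35518685] [-1.79999144e+02 -6.89359709e-04  1.66887085e+02]
[242.5 100.3] [0.7511 0.2291 0.0371] [array([750.7, 234.8]), array([ 28.2, 128. ]), np.float64(11.1)]
[369. 107.] [ 0.7516 -0.1188  0.0184] [array([ 754.2, -111.9]), array([181.5,  25.3]), np.float64(80.3)]
[317.7 140.4] [0.6481 0.0215 0.0281] [array([654. ,  19.9]), array([134.4,  42.5]), np.float64(0.5)]
[283.  136.6] [0.6557 0.1157 0.0278] [array([652.8, 117.2]), array([123.8,  30.1]), np.float64(12.2)]
[327.5 203.7] [ 0.4763 -0.0096  0.0282] [array([473.3, -10.4]), array([122.1,  30.1]), np.float64(5.8)]
[291.4 204.2] [0.4721 0.086  0.028 ] [array([469.3,  85.7]), array([119.9,  29.1]), np.float64(2.4)]
[254.6 208.9] [0.4569 0.1825 0.0276] [array([462.1, 184.6]), array([121.6,  30.7]), np.float64(11.2)]
[366.  253.1] [ 0.3491 -0.1142  0.0275] [array([ 348.1, -110.6]), array([ 30.3, 121.6]), np.float64(38.3)]
[252.8 264.4] [0.312  0.1803 0.0283] [array([308.6, 186.4]), array([ 20.1, 114.1]), np.float64(10.9)]Traceback (most recent call last):
  File "<stdin>", line 7, in <module>
    return umr_minimum(a, axis, None, out, keepdims, initial, where)
ValueError: zero-size array to reduction operation minimum which has no identity
```

```bash
cat >> h.py <<'E'
def go(x,y,z,yaw):
    s=robot.state();p=s['ee_pos'];a=np.radians(yaw)
    dy=(yaw-s['tcp_rot'][2]+180)%360-180
    dw=np.array([x,y,z])-p
    print('turn z %.2f'%(-np.radians(dy)/.08),' shift units after turn: %.2f %.2f %.2f'%tuple(np.array([np.cos(a)*dw[0]+np.sin(a)*dw[1],np.sin(a)*dw[0]-np.cos(a)*dw[1],-dw[2]])/.02))
E
python3 -c "
from h import *
go(.486,-.009,.06,185.8)"
```

```text
turn z -4.13  shift units after turn: 0.26 6.94 14.76
```

>>> play_rows([
  [[0, 0, 0], [0, 0, -1], 1],
  [[0, 0, 0], [0, 0, -1], 1],
  [[0, 0, 0], [0, 0, -1], 1],
  [[0, 0, 0], [0, 0, -1], 1],
  [[0.25, 0.94, 1], [0, 0, -0.12], 1],
  [[0, 1, 1], [0, 0, 0], 1],
  [[0, 1, 1], [0, 0, 0], 1],
  [[0, 1, 1], [0, 0, 0], 1],
  [[0, 1, 1], [0, 0, 0], 1],
  [[0, 1, 1], [0, 0, 0], 1],
  [[0, 1, 1], [0, 0, 0], 1],
  [[0, 0, 1], [0, 0, 0], 1],
])

```text
clock: 17.6
ee_pos: [0.4872, -0.0069, 0.1946]
tcp_rot: [180.0, 0.0, -174.7]
ft_force: [-0.3, -0.8, 0.8]
grip_width: 0.0852
finger_force: 0.0
```

>>> play_rows([
  [[0, 0, 1], [0, 0, 0], 1],
  [[0, 0, 1], [0, 0, 0], 1],
  [[0, 0, 1], [0, 0, 0], 1],
  [[0, 0, 1], [0, 0, 0], 1],
  [[0, 0, 1], [0, 0, 0], 1],
  [[0, 0, 0], [0, 0, 0], 0.7],
  [[0, 0, 0], [0, 0, 0], 0.7],
])

```text
clock: 18.3
ee_pos: [0.4874, -0.0086, 0.0955]
tcp_rot: [180.0, -0.0, -174.7]
ft_force: [0.3, -0.3, 1.2]
grip_width: 0.0604
finger_force: 0.0
```

```bash
python3 - <<'E'
from h import *
p,d,c=grab('wrist','w2.png');P=cloud(d,c); print(robot.state()['ee_pos'],robot.state()['tcp_rot'],robot.state()['grip_width'])
go(.486,-.009,.06,185.8)
dark=(p.max(2)<70)&(d>0)|((abs(p.astype(int)[...,0]-p[...,2])<12)&(d>0))
q=P[dark]; print(np.sort(q[:,2])[:2000:100])
q=P[(d>0)&(P[...,2]>.026)&(P[...,2]<.036)&(P[...,0]>.5)&(p[...,0]>120)&(abs(P[...,1]+.01)<.04)]
for x in np.arange(.5,.55,.01):
    a=q[abs(q[:,0]-x)<.003]
    if len(a)>5: print(x.round(3),a[:,1].min().round(4),a[:,1].max().round(4))
E
```

```text
[ 0.48790975 -0.00857694  0.09604008] [ 1.79999998e+02  4.29282174e-02 -1.74706552e+02] 0.05985627796370175
turn z -0.11  shift units after turn: 0.10 -0.01 1.80
[-0.00073882  0.00275266  0.00424185  0.00802993  0.00983974  0.01172339
  0.01370977  0.01678055  0.02107109  0.02516462  0.03477438  0.03641449
  0.03773866  0.04050234  0.04417519  0.04731712  0.04906217  0.05104819
  0.05311196  0.05580731]
0.5 -0.0227 0.007
0.51 -0.0212 0.0081
0.52 -0.0204 0.0092
0.53 -0.0197 0.0099
```

View pics/w2.png

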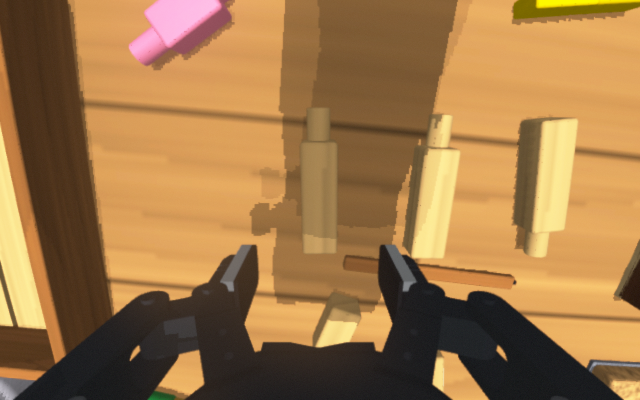

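```bash
python3 - <<'E'
from h import *
p,d,c=grab('wrist');P=cloud(d,c); s=robot.state()
X=np.array(c['R'])@s['ee_pos']+c['t']; u=X[:2]/X[2]; u=u*(1+c['k1']*(u@u)); print('TCP px',u*c['fx']+[c['cx'],c['cy']],X[2],'campos',-np.array(c['R']).T@c['t'])
for uv in [(235,255),(247,250),(252,262),(245,280),(230,290),(385,250),(390,262),(395,255),(400,250),(410,280)]: print(uv,P[uv[1],uv[0]].round(4),d[uv[1],uv[0]].round(3),p[uv[1],uv[0]])
E
```

```text
TCP px [319.46692818 235.43908736] 0.1858936183633847 campos [ 0.41643526 -0.01597568  0.26888505]
(235, 255) [ 0.4842 -0.0492  0.1386] 0.143 [102  84  71]
(247, 250) [ 0.4793 -0.0428  0.1421] 0.139 [113 105  99]
(252, 262) [ 0.4838 -0.0399  0.1447] 0.137 [70 51 35]
(245, 280) [ 0.4851 -0.0399  0.1581] 0.125 [66 50 34]
(230, 290) [ 0.4831 -0.0431  0.169 ] 0.114 [121 118 116]
(385, 250) [0.4736 0.02   0.1419] 0.139 [36 31 26]
(390, 262) [0.4738 0.0197 0.1532] 0.128 [35 30 28]
(395, 255) [0.4729 0.023  0.1478] 0.133 [101 103 103]
(400, 250) [ 0.5367  0.075  -0.0011] 0.295 [221 160  90]
(410, 280) [0.4739 0.0244 0.1668] 0.115 [101 103 105]
```

The blank under the hand is the right-hand sound one (wrist view (318,195)), matching the measured pose. The fingertips sit about 35–40 mm behind the reported TCP, so I'll descend by that much extra.

>>> play_rows([
  [[0.1, 0, 1], [0, 0, -0.1], 0.8],
  [[0, 0, 1], [0, 0, 0], 0.8],
  [[0, 0, 1], [0, 0, 0], 0.8],
  [[0, 0, 1], [0, 0, 0], 0.8],
  [[0, 0, 1], [0, 0, 0], 0.8],
  [[0, 0, 0.8], [0, 0, 0], 0.8],
  [[0, 0, 0.5], [0, 0, 0], 0.8],
  [[0, 0, 0], [0, 0, 0], 0.8],
], force=50)

```text
clock: 19.2
ee_pos: [0.4852, -0.0087, -0.0311]
tcp_rot: [180.0, -0.0, -174.2]
ft_force: [-1.0, 0.5, 0.7]
grip_width: 0.0681
finger_force: 0.0
```

>>> play_rows([
  [[0, 0, 0], [0, 0, 0], 0],
  [[0, 0, 0], [0, 0, 0], 0],
  [[0, 0, 0], [0, 0, 0], 0],
  [[0, 0, 0], [0, 0, 0], 0],
  [[0, 0, 0], [0, 0, 0], 0],
  [[0, 0, 0], [0, 0, 0], 0],
])

```text
clock: 19.8
ee_pos: [0.4863, -0.0087, -0.0298]
tcp_rot: [-180.0, 0.1, -174.2]
ft_force: [-1.1, -0.9, 6.2]
grip_width: 0.0293
finger_force: 50.0
```

>>> play_rows([
  [[0, 0, -0.5], [0, 0, 0], 0],
  [[0, 0, -1], [0, 0, 0], 0],
  [[0, 0, -1], [0, 0, 0], 0],
  [[0, 0, -1], [0, 0, 0], 0],
  [[0, 0, -1], [0, 0, 0], 0],
  [[0, 0, -1], [0, 0, 0], 0],
  [[0, 0, -1], [0, 0, 0], 0],
  [[0, 0, -1], [0, 0, 0.96], 0],
  [[-0.3, -1, 0], [0, 0, 0], 0],
  [[-0.3, -1, 0], [0, 0, 0], 0],
  [[-0.3, -1, 0], [0, 0, 0], 0],
  [[-0.3, -1, 0], [0, 0, 0], 0],
])

```text
clock: 21.0
ee_pos: [0.5115, -0.0888, 0.1202]
tcp_rot: [-180.0, 0.0, -178.6]
ft_force: [0.0, 0.6, -2.0]
grip_width: 0.0295
finger_force: 49.5
```

>>> play_rows([
  [[-0.3, -1, 0], [0, 0, 0], 0],
  [[-0.3, -1, 0], [0, 0, 0], 0],
  [[-0.3, -1, 0], [0, 0, 0], 0],
  [[-0.3, -1, 0], [0, 0, 0], 0],
  [[-0.3, -1, 0], [0, 0, 0], 0],
  [[-0.3, -1, 0], [0, 0, 0], 0],
  [[-0.3, -1, 0], [0, 0, 0], 0],
  [[-0.3, -1, 0], [0, 0, 0], 0],
  [[-0.3, -1, 0], [0, 0, 0], 0],
  [[-0.3, -1, 0], [0, 0, 0], 0],
  [[-0.3, -1, 0], [0, 0, 0], 0],
  [[-0.3, -1, 0], [0, 0, 0], 0],
])

```text
clock: 22.2
ee_pos: [0.5892, -0.327, 0.12]
tcp_rot: [180.0, 0.0, -178.6]
ft_force: [-0.5, -0.0, -0.3]
grip_width: 0.0288
finger_force: 49.5
```

```bash
python3 - <<'E'
from h import *
s=robot.state();print(s['ee_pos'],s['tcp_rot'],s['grip_width'],s['finger_force'])
p,d,c=grab('wrist','w3.png');P=cloud(d,c)
go(.595,-.346,-.016,181.4)
m=(d>0)&(P[...,2]>.055)&(P[...,2]<.072); q=P[m]
print('rim',q.min(0),q.max(0))
for x in (.4,.43,.46): 
    a=q[abs(q[:,0]-x)<.005]; print(x,np.percentile(a[:,1],[1,10,50,90,99]).round(3) if len(a) else 0)
E
```

```text
[ 0.58917697 -0.32695046  0.1200309 ] [ 1.79998283e+02  4.12900748e-03 -1.78603837e+02] 0.02883707372428054 49.47777271270752
turn z -0.02  shift units after turn: -0.23 -0.81 6.78
rim [ 0.43856547 -0.64722172  0.05500383] [ 0.80952757 -0.21355969  0.07199807]
0.4 0
0.43 0
0.46 [-0.421 -0.42  -0.408 -0.223 -0.22 ]
```

View pics/w3.png

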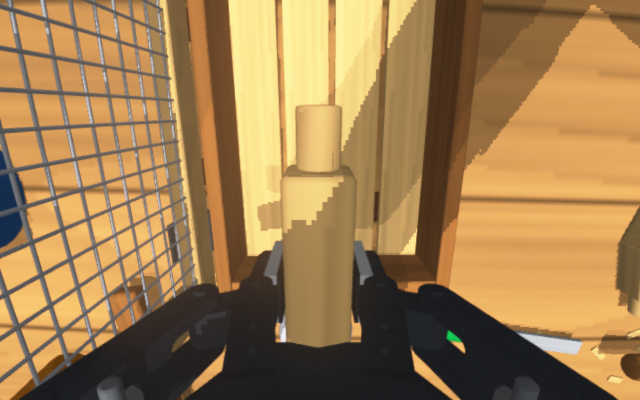

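>>> play_rows([
  [[-0.23, -0.8, 0], [0, 0, 0], 0],
  [[0, 0, 1], [0, 0, 0], 0],
  [[0, 0, 1], [0, 0, 0], 0],
  [[0, 0, 1], [0, 0, 0], 0],
  [[0, 0, 1], [0, 0, 0], 0],
  [[0, 0, 1], [0, 0, 0], 0],
  [[0, 0, 0.8], [0, 0, 0], 0],
  [[0, 0, 0.5], [0, 0, 0], 0],
  [[0, 0, 0.4], [0, 0, 0], 0],
  [[0, 0, 0], [0, 0, 0], 0],
])

```text
clock: 23.25
ee_pos: [0.5938, -0.3418, -0.0153]
tcp_rot: [180.0, -0.1, -178.6]
ft_force: [0.1, 0.1, -1.0]
grip_width: 0.0292
finger_force: 49.6
```

>>> play_rows([
  [[0, 0, 0.1], [0, 0, 0], 0],
  [[0, 0, 0], [0, 0, 0], 0.6],
  [[0, 0, 0], [0, 0, 0], 0.6],
  [[0, 0, 0], [0, 0, 0], 0.6],
  [[0, 0, 0], [0, 0, 0], 0.6],
  [[0, 0, -0.5], [0, 0, 0], 0.6],
  [[0, 0, -1], [0, 0, 0], 0.6],
  [[0, 0, -1], [0, 0, 0], 0.6],
  [[0, 0, -1], [0, 0, 0], 0.6],
  [[0, 0, -1], [0, 0, 0], 0.6],
  [[0, 0, -1], [0, 0, 0], 0.6],
  [[0, 0, -1], [0, 0, 0], 0.6],
])

```text
clock: 24.45
ee_pos: [0.5942, -0.3421, 0.115]
tcp_rot: [-180.0, 0.0, -178.6]
ft_force: [0.6, -0.1, -0.6]
grip_width: 0.051
finger_force: 0.0
```

>>> play_rows([
  [[0.3, 1, 0], [0, 0, 0], 0.8],
  [[0.3, 1, 0], [0, 0, 0], 0.8],
  [[0.3, 1, 0], [0, 0, 0], 0.8],
  [[0.3, 1, 0], [0, 0, 0], 0.8],
  [[0.3, 1, 0], [0, 0, 0], 0.8],
  [[0.3, 1, 0], [0, 0, 0], 0.8],
  [[0.3, 1, 0], [0, 0, 0], 0.8],
  [[0.3, 1, 0], [0, 0, 0], 0.8],
  [[0.3, 1, 0], [0, 0, 0], 0.8],
  [[0.3, 1, 0], [0, 0, 0], 0.8],
  [[0.3, 1, 0], [0, 0, 0], 0.8],
  [[0.3, 1, 0], [0, 0, 0], 0.8],
])

```text
clock: 25.65
ee_pos: [0.5162, -0.1032, 0.1141]
tcp_rot: [-180.0, 0.1, -178.6]
ft_force: [0.8, -0.2, -0.1]
grip_width: 0.0684
finger_force: 0.0
```

```bash
python3 - <<'E'
from h import *
p,d,c=grab('top','t2.png')
o,l,P=rects(p,d,c)
for a in o: print(a[2],a[3],a[4])
o,l,P=rects(p,d,c,.025,.05,.37,.645,-.41,-.23)
for a in o: print('box',a[2],a[3],a[4])
o,l,P=rects(p,d,c,.05,.2,.34,.68,-.46,-.2)
for a in o: print('rim',a[2],a[3],a[4])
go(.482,.0862,.03,182.2)
E
```

```text
[357.2 104.6] [ 0.758  -0.0859  0.0164] [array([758.6, -85.4]), array([127.7,  20.7]), np.float64(80.4)]
[234.7 101.3] [0.7469 0.2498 0.0394] [array([746.8, 249. ]), array([102.1,   3.8]), np.float64(85.8)]
[317.7 140.4] [0.648  0.0215 0.0282] [array([654.2,  19.9]), array([135. ,  42.5]), np.float64(0.5)]
[283.  136.4] [0.6561 0.1158 0.0276] [array([652.1, 117.1]), array([122.4,  30.2]), np.float64(12.1)]
[291.4 204.2] [0.4722 0.086  0.0281] [array([469.2,  85.7]), array([119.8,  29.3]), np.float64(2.2)]
[254.6 209. ] [0.4567 0.1825 0.0277] [array([462.1, 184.4]), array([121.9,  30.3]), np.float64(11.2)]
[252.5 264.5] [0.3119 0.1811 0.0282] [array([308. , 188.9]), array([ 20.4, 119.6]), np.float64(10.9)]
rim [495.6 199.6] [ 0.4906 -0.4244  0.1125] [array([ 511.2, -420.6]), array([319.9,  35.1]), np.float64(1.6)]
rim [505.5 181.7] [ 0.5278 -0.4281  0.1577] [array([ 528.6, -428. ]), array([ 6.2, 61.4]), np.float64(89.4)]
rim [507.9 207.6] [ 0.4653 -0.4305  0.1599] [array([ 466.9, -429.8]), array([  9.1, 106.9]), np.float64(88.4)]
turn z -0.16  shift units after turn: 1.29 9.41 4.21
```

>>> play_rows([
  [[0.3, 0.94, 0], [0, 0, -0.16], 0.8],
  [[0.3, 0.94, 0], [0, 0, 0], 0.8],
  [[0.3, 0.94, 0], [0, 0, 0], 0.8],
  [[0.3, 0.94, 0], [0, 0, 0], 0.8],
  [[0.1, 0.94, 0], [0, 0, 0], 0.8],
  [[0, 0.94, 0], [0, 0, 0], 0.8],
  [[0, 0.94, 0], [0, 0, 0], 0.8],
  [[0, 0.94, 0], [0, 0, 0], 0.8],
  [[0, 0.94, 0], [0, 0, 0], 0.8],
  [[0, 0.94, 0], [0, 0, 0], 0.8],
  [[0, 0, 1], [0, 0, 0], 0.8],
  [[0, 0, 1], [0, 0, 0], 0.8],
])

```text
clock: 26.9
ee_pos: [0.4846, 0.0837, 0.074]
tcp_rot: [180.0, 0.1, -177.8]
ft_force: [-1.2, 0.1, 0.5]
grip_width: 0.0685
finger_force: 0.0
```

>>> play_rows([
  [[0, 0, 1], [0, 0, 0], 0.8],
  [[0, 0, 1], [0, 0, 0], 0.8],
  [[0, 0, 1], [0, 0, 0], 0.8],
  [[0, 0, 1], [0, 0, 0], 0.8],
  [[0, 0, 0.6], [0, 0, 0], 0.8],
  [[0, 0, 0.5], [0, 0, 0], 0.8],
  [[0, 0, 0], [0, 0, 0], 0],
  [[0, 0, 0], [0, 0, 0], 0],
  [[0, 0, 0], [0, 0, 0], 0],
  [[0, 0, 0], [0, 0, 0], 0],
  [[0, 0, 0], [0, 0, 0], 0],
  [[0, 0, 0], [0, 0, 0], 0],
])

```text
clock: 28.1
ee_pos: [0.4845, 0.0832, -0.0278]
tcp_rot: [180.0, 0.1, -177.9]
ft_force: [0.2, 0.5, 6.5]
grip_width: 0.0294
finger_force: 50.1
```

>>> play_rows([
  [[0, 0, -0.5], [0, 0, 0.14], 0],
  [[0, 0, -1], [0, 0, 0], 0],
  [[0, 0, -1], [0, 0, 0], 0],
  [[0, 0, -1], [0, 0, 0], 0],
  [[0, 0, -1], [0, 0, 0], 0],
  [[0, 0, -1], [0, 0, 0], 0],
  [[0, 0, -1], [0, 0, 0], 0],
  [[0.2, -1, -1], [0, 0, 0], 0],
  [[0.2, -1, 0], [0, 0, 0], 0],
  [[0.2, -1, 0], [0, 0, 0], 0],
  [[0.2, -1, 0], [0, 0, 0], 0],
  [[0.2, -1, 0], [0, 0, 0], 0],
])

```text
clock: 29.3
ee_pos: [0.4659, -0.0182, 0.122]
tcp_rot: [180.0, 0.0, -178.5]
ft_force: [0.3, 0.1, -0.5]
grip_width: 0.0295
finger_force: 49.5
```

>>> play_rows([
  [[0.2, -1, 0], [0, 0, 0], 0],
  [[0.2, -1, 0], [0, 0, 0], 0],
  [[0.2, -1, 0], [0, 0, 0], 0],
  [[0.2, -1, 0], [0, 0, 0], 0],
  [[0.2, -1, 0], [0, 0, 0], 0],
  [[0.2, -1, 0], [0, 0, 0], 0],
  [[0.1, -1, 0], [0, 0, 0], 0],
  [[0, -1, 0], [0, 0, 0], 0],
  [[0, -1, 0], [0, 0, 0], 0],
  [[0, -1, 0], [0, 0, 0], 0],
  [[0, -1, 0], [0, 0, 0], 0],
  [[0, -1, 0], [0, 0, 0], 0],
])

```text
clock: 30.5
ee_pos: [0.4463, -0.2588, 0.122]
tcp_rot: [-180.0, 0.0, -178.5]
ft_force: [-0.4, -0.0, -1.0]
grip_width: 0.0291
finger_force: 49.5
```

>>> play_rows([
  [[0, -1, 0], [0, 0, 0], 0],
  [[0, -1, 0], [0, 0, 0], 0],
  [[0, -1, 0], [0, 0, 0], 0],
  [[0, -1, 0], [0, 0, 0], 0],
  [[0, -0.6, 0], [0, 0, 0], 0],
  [[0, 0, 0], [0, 0, 0], 0],
])

```text
clock: 31.1
ee_pos: [0.4488, -0.3515, 0.121]
tcp_rot: [-180.0, -0.0, -178.6]
ft_force: [0.6, 1.3, -1.0]
grip_width: 0.0293
finger_force: 49.6
```

```bash
python3 - <<'E'
from h import *
s=robot.state();print(s['ee_pos'],s['tcp_rot'],s['grip_width'],s['finger_force'])
p,d,c=grab('wrist','w4.png');P=cloud(d,c)
go(.449,-.350,-.015,181.4)
p2,d2,c2=grab('top','t3.png'); P2=cloud(d2,c2)
q=P2[(P2[...,2]>.03)&(P2[...,2]<.05)&(P2[...,0]>.5)&(P2[...,0]<.65)&(P2[...,1]<-.3)&(P2[...,1]>-.4)]; print(len(q), q.min(0) if len(q) else 0,q.max(0) if len(q) else 0)
E
```

```text
[ 0.44884354 -0.3514589   0.12101574] [-1.79999040e+02 -3.44644183e-03 -1.78602366e+02] 0.029267301848831934 49.560901522636414
turn z 0.01  shift units after turn: -0.02 0.02 6.80
498 [ 0.520121   -0.39997302  0.0304341 ] [ 0.64894932 -0.32648396  0.04691395]
```

View pics/t3.png

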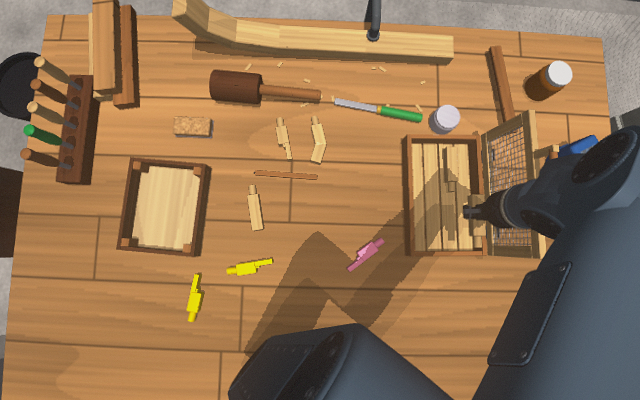

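The top view shows the first blank flat in the box at (450,165) and the cover fully back at (515,185). Now I'll lower the second.

>>> play_rows([
  [[0, 0, 1], [0, 0, 0], 0],
  [[0, 0, 1], [0, 0, 0], 0],
  [[0, 0, 1], [0, 0, 0], 0],
  [[0, 0, 1], [0, 0, 0], 0],
  [[0, 0, 1], [0, 0, 0], 0],
  [[0, 0, 0.9], [0, 0, 0], 0],
  [[0, 0, 0.5], [0, 0, 0], 0],
  [[0, 0, 0.4], [0, 0, 0], 0],
  [[0, 0, 0], [0, 0, 0], 0],
  [[0, 0, 0], [0, 0, 0], 0.6],
  [[0, 0, 0], [0, 0, 0], 0.6],
  [[0, 0, 0], [0, 0, 0], 0.6],
])

```text
clock: 32.4
ee_pos: [0.4491, -0.3502, -0.0143]
tcp_rot: [-180.0, 0.0, -178.5]
ft_force: [-0.4, -0.6, 0.2]
grip_width: 0.0514
finger_force: 0.0
```

>>> play_rows([
  [[0, 0, 0], [0, 0, 0], 0.6],
  [[0, 0, -0.5], [0, 0, 0], 0.6],
  [[0, 0, -1], [0, 0, 0], 0.6],
  [[0, 0, -1], [0, 0, 0], 0.6],
  [[0, 0, -1], [0, 0, 0], 0.6],
  [[0, 0, -1], [0, 0, 0], 0.6],
  [[0, 0, -1], [0, 0, 0], 0.6],
  [[0, 0, -1], [0, 0, 0], 0.6],
])

```text
clock: 33.2
ee_pos: [0.4488, -0.35, 0.1169]
tcp_rot: [-180.0, 0.0, -178.5]
ft_force: [0.3, -0.1, -0.6]
grip_width: 0.0514
finger_force: 0.0
```

>>> play_rows([
  [[0, 1, 0], [0, 0, 0], 0.8],
  [[0, 1, 0], [0, 0, 0], 0.8],
  [[0, 1, 0], [0, 0, 0], 0.8],
  [[0, 1, 0], [0, 0, 0], 0.8],
  [[0, 1, 0], [0, 0, 0], 0.8],
  [[0, 1, 0], [0, 0, 0], 0.8],
  [[0, 1, 0], [0, 0, 0], 0.8],
  [[0, 1, 0], [0, 0, 0], 0.8],
  [[0, 1, 0], [0, 0, 0], 0.8],
  [[0, 1, 0], [0, 0, 0], 0.8],
  [[0, 1, 0], [0, 0, 0], 0.8],
  [[0, 1, 0], [0, 0, 0], 0.8],
])

```text
clock: 34.4
ee_pos: [0.4418, -0.1085, 0.1152]
tcp_rot: [180.0, -0.0, -178.5]
ft_force: [0.3, 0.1, 0.4]
grip_width: 0.0682
finger_force: 0.0
```

>>> play_rows([
  [[0, 1, 0], [0, 0, -1], 0.8],
  [[0, 1, 0], [0, 0, -1], 0.8],
  [[0, 1, 0], [0, 0, -0.15], 0.8],
  [[0, 1, 0], [0, 0, 0], 0.8],
  [[0, 1, 0], [0, 0, 0], 0.8],
  [[0, 1, 0], [0, 0, 0], 0.8],
  [[0, 1, 0], [0, 0, 0], 0.8],
  [[0, 1, 0], [0, 0, 0], 0.8],
  [[0, 1, 0], [0, 0, 0], 0.8],
  [[0, 1, 0], [0, 0, 0], 0.8],
])

```text
clock: 35.4
ee_pos: [0.4075, 0.0878, 0.1152]
tcp_rot: [180.0, -0.0, -168.6]
ft_force: [-0.7, -0.3, -0.4]
grip_width: 0.0684
finger_force: 0.0
```

```bash
python3 - <<'E'
from h import *
p,d,c=grab('wrist');P=cloud(d,c);o,l,P=rects(p,d,c,.012,.045,.35,.6,.05,.26)
for a in o: print('w',a[2],a[3],a[4])
p,d,c=grab('top','t4.png')
o,l,P=rects(p,d,c)
for a in o: print(a[2],a[3],a[4])
print(robot.state()['ee_pos'],robot.state()['tcp_rot'])
go(.449,.182,-.028,191.3)
E
```

```text
w [409.1 227.9] [0.4201 0.1746 0.0277] [array([426. , 176.8]), array([51.3, 30.4]), np.float64(11.8)]
w [392.3 306.1] [0.5081 0.1847 0.0207] [array([505. , 181.8]), array([40.2,  8. ]), np.float64(31.6)]
[242.4 100.5] [0.7505 0.2295 0.0373] [array([749.7, 235.9]), array([ 27.9, 124.5]), np.float64(11.3)]
[368.5 106.9] [ 0.7518 -0.1174  0.0183] [array([ 754.9, -112. ]), array([181.5,  26.1]), np.float64(79.4)]
[317.7 140.4] [0.6481 0.0215 0.0281] [array([654.1,  19.9]), array([134.8,  42.5]), np.float64(0.5)]
[282.7 135.5] [0.6586 0.1166 0.0277] [array([655.6, 117.8]), array([116.7,  30. ]), np.float64(12.1)]
[366.  253.1] [ 0.3491 -0.1142  0.0275] [array([ 348. , -110.7]), array([ 30.4, 121.6]), np.float64(38.3)]
[0.40750414 0.08851525 0.11520714] [ 1.79965136e+02 -3.08405528e-02 -1.68500030e+02]
turn z 0.04  shift units after turn: -2.95 4.18 7.16
```

>>> play_rows([
  [[-0.7, 1, 0], [0, 0, 0], 0.8],
  [[-0.7, 1, 0], [0, 0, 0], 0.8],
  [[-0.7, 1, 0], [0, 0, 0], 0.8],
  [[-0.85, 1.0, 0], [0, 0, 0], 0.8],
  [[0, 0.2, 1], [0, 0, 0], 0.8],
  [[0, 0, 1], [0, 0, 0], 0.8],
  [[0, 0, 1], [0, 0, 0], 0.8],
  [[0, 0, 1], [0, 0, 0], 0.8],
  [[0, 0, 1], [0, 0, 0], 0.8],
  [[0, 0, 1], [0, 0, 0], 0.8],
  [[0, 0, 0.6], [0, 0, 0], 0.8],
  [[0, 0, 0.5], [0, 0, 0], 0.8],
])

```text
clock: 36.7
ee_pos: [0.4494, 0.1801, -0.0276]
tcp_rot: [-180.0, -0.1, -168.7]
ft_force: [0.3, -0.1, 0.1]
grip_width: 0.0686
finger_force: 0.0
```

>>> play_rows([
  [[0, 0, 0], [0, 0, 0], 0.8],
  [[0, 0, 0], [0, 0, 0], 0],
  [[0, 0, 0], [0, 0, 0], 0],
  [[0, 0, 0], [0, 0, 0], 0],
  [[0, 0, 0], [0, 0, 0], 0],
  [[0, 0, 0], [0, 0, 0], 0],
  [[0, 0, 0], [0, 0, 0], 0],
])

```text
clock: 37.4
ee_pos: [0.4507, 0.181, -0.0259]
tcp_rot: [180.0, 0.1, -168.7]
ft_force: [-0.5, -1.2, 4.5]
grip_width: 0.029
finger_force: 50.0
```

>>> play_rows([
  [[0, 0, -0.5], [0, 0, 0], 0],
  [[0, 0, -1], [0, 0, 0], 0],
  [[0, 0, -1], [0, 0, 0], 0],
  [[0, 0, -1], [0, 0, 0], 0],
  [[0, 0, -1], [0, 0, 1], 0],
  [[0, 0, -1], [0, 0, 1], 0],
  [[0, 0, -1], [0, 0, 0.16], 0],
  [[-0.16, -1, -0.8], [0, 0, 0], 0],
  [[-0.1, -1, 0], [0, 0, 0], 0],
  [[-0.1, -1, 0], [0, 0, 0], 0],
  [[-0.1, -1, 0], [0, 0, 0], 0],
  [[-0.1, -1, 0], [0, 0, 0], 0],
])

```text
clock: 38.6
ee_pos: [0.4638, 0.0802, 0.1201]
tcp_rot: [180.0, 0.0, -178.5]
ft_force: [1.1, 0.2, -1.1]
grip_width: 0.0289
finger_force: 49.4
```

>>> play_rows([
  [[-0.1, -1, 0], [0, 0, 0], 0],
  [[-0.1, -1, 0], [0, 0, 0], 0],
  [[-0.1, -1, 0], [0, 0, 0], 0],
  [[-0.1, -1, 0], [0, 0, 0], 0],
  [[-0.1, -1, 0], [0, 0, 0], 0],
  [[-0.1, -1, 0], [0, 0, 0], 0],
  [[-0.1, -1, 0], [0, 0, 0], 0],
  [[-0.1, -1, 0], [0, 0, 0], 0],
  [[-0.1, -1, 0], [0, 0, 0], 0],
  [[-0.1, -1, 0], [0, 0, 0], 0],
  [[-0.1, -1, 0], [0, 0, 0], 0],
  [[0, -1, 0], [0, 0, 0], 0],
])

```text
clock: 39.8
ee_pos: [0.4919, -0.1592, 0.12]
tcp_rot: [-180.0, 0.0, -178.6]
ft_force: [0.3, 0.8, -1.0]
grip_width: 0.0288
finger_force: 49.4
```

>>> play_rows([
  [[0, -1, 0], [0, 0, 0], 0],
  [[0, -1, 0], [0, 0, 0], 0],
  [[0, -1, 0], [0, 0, 0], 0],
  [[0, -1, 0], [0, 0, 0], 0],
  [[0, -1, 0], [0, 0, 0], 0],
  [[0, -0.95, 0], [0, 0, 0], 0],
  [[0, 0, 0], [0, 0, 0], 0],
])

```text
clock: 40.5
ee_pos: [0.4949, -0.2794, 0.1196]
tcp_rot: [-180.0, 0.0, -178.7]
ft_force: [-0.0, -0.1, -0.9]
grip_width: 0.0291
finger_force: 49.5
```

```bash
python3 - <<'E'
from h import *
s=robot.state();print(s['ee_pos'],s['tcp_rot'],s['grip_width'],s['finger_force'])
go(.495,-.277,-.014,181.4)
p,d,c=grab('wrist','w5.png')
p,d,c=grab('top','t5.png')
o,l,P=rects(p,d,c)
for a in o: print(a[2],a[3],a[4])
E
```

```text
[ 0.49493243 -0.27942029  0.11955474] [-1.79956236e+02  2.83023218e-02 -1.78658846e+02] 0.029149971882009188 49.505295753479004
turn z -0.01  shift units after turn: -0.01 0.12 6.68
[253.3  98.8] [0.7558 0.2001 0.0385] [array([757.8, 196.3]), array([ 29.7, 202.2]), np.float64(11.0)]
[368.7 106.9] [ 0.7518 -0.1179  0.0184] [array([ 753.5, -111.3]), array([180.5,  26.1]), np.float64(81.2)]
[317.7 140.4] [0.648  0.0214 0.0282] [array([654.1,  19.9]), array([135.8,  42.6]), np.float64(0.5)]
[283.  136.5] [0.6557 0.1157 0.0279] [array([652.3, 117.1]), array([122.7,  30.2]), np.float64(12.1)]
[366.1 253.1] [ 0.3492 -0.1144  0.0276] [array([ 348.2, -110.7]), array([ 30.6, 122. ]), np.float64(38.7)]
[252.6 264.4] [0.3121 0.1808 0.0284] [array([308. , 189.4]), array([ 20.2, 120.6]), np.float64(10.9)]
```

View pics/w5.png

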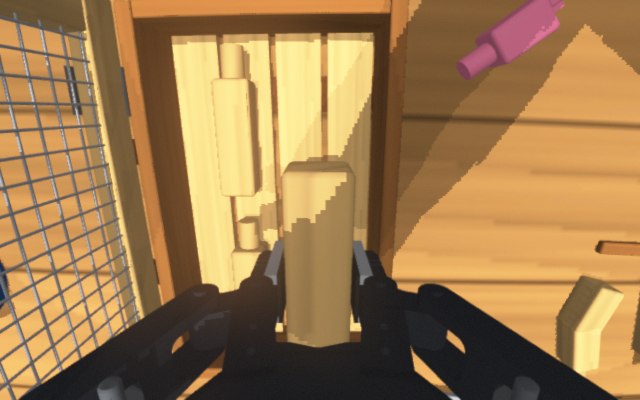

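>>> play_rows([
  [[0, 0.1, 1], [0, 0, 0], 0],
  [[0, 0, 1], [0, 0, 0], 0],
  [[0, 0, 1], [0, 0, 0], 0],
  [[0, 0, 1], [0, 0, 0], 0],
  [[0, 0, 1], [0, 0, 0], 0],
  [[0, 0, 0.8], [0, 0, 0], 0],
  [[0, 0, 0.5], [0, 0, 0], 0],
  [[0, 0, 0.4], [0, 0, 0], 0],
  [[0, 0, 0], [0, 0, 0], 0],
  [[0, 0, 0], [0, 0, 0], 0.6],
  [[0, 0, 0], [0, 0, 0], 0.6],
  [[0, 0, 0], [0, 0, 0], 0.6],
])

```text
clock: 41.8
ee_pos: [0.4971, -0.2786, -0.0128]
tcp_rot: [-179.6, 0.2, -178.6]
ft_force: [0.1, -12.3, 5.7]
grip_width: 0.0513
finger_force: 5.4
```

>>> play_rows([
  [[0, 0, 0], [0, 0, 0], 0.6],
  [[0, 0, -0.5], [0, 0, 0], 0.6],
  [[0, 0, -1], [0, 0, 0], 0.6],
  [[0, 0, -1], [0, 0, 0], 0.6],
  [[0, 0, -1], [0, 0, 0], 0.6],
  [[0, 0, -1], [0, 0, 0], 0.6],
  [[0, 0, -1], [0, 0, 0], 0.6],
  [[0, 0, -1], [0, 0, 0], 0.6],
])

```text
clock: 42.6
ee_pos: [0.4949, -0.2749, 0.1168]
tcp_rot: [180.0, 0.0, -178.5]
ft_force: [1.3, -0.1, -0.2]
grip_width: 0.0511
finger_force: 0.0
```

>>> play_rows([
  [[-0.4, 1, 0], [0, 0, 0], 0.8],
  [[-0.4, 1, 0], [0, 0, 0], 0.8],
  [[-0.4, 1, 0], [0, 0, 0], 0.8],
  [[-0.4, 1, 0], [0, 0, 0], 0.8],
  [[-0.4, 1, 0], [0, 0, 0], 0.8],
  [[-0.4, 1, 0], [0, 0, 0], 0.8],
  [[-0.4, 1, 0], [0, 0, 0], 0.8],
  [[-0.4, 1, 0], [0, 0, 0], 0.8],
  [[-0.4, 1, 0], [0, 0, 0], 0.8],
  [[-0.4, 1, 0], [0, 0, 0], 0.8],
  [[-0.4, 1, 0], [0, 0, 0], 0.8],
  [[-0.4, 1, 0], [0, 0, 0], 0.8],
])

```text
clock: 43.8
ee_pos: [0.5849, -0.0317, 0.1159]
tcp_rot: [180.0, 0.0, -178.5]
ft_force: [-0.1, 0.2, -0.5]
grip_width: 0.0681
finger_force: 0.0
```

```bash
python3 - <<'E'
from h import *
s=robot.state();print(s['ee_pos'],s['tcp_rot'])
p,d,c=grab('top','t6.png')
o,l,P=rects(p,d,c)
for a in o: print(a[0],a[2],a[3],a[4])
for a in o:
    if abs(a[3][0]-.65)<.03:
        q=P[l==a[0]]; q=q[q[:,2]>.02]
        for x in np.arange(.59,.725,.01):
            b=q[abs(q[:,0]-x)<.004]
            if len(b): print(x.round(2),(b[:,1].min()*1e3).round(1),(b[:,1].max()*1e3).round(1),((b[:,1].min()+b[:,1].max())*500).round(1))
go(.6616,.119,-.028,192.1)
E
```

```text
[ 0.58487295 -0.03169038  0.11593766] [ 1.79976922e+02  2.83455105e-02 -1.78532322e+02]
6 [242.3 100.6] [0.7506 0.2299 0.0367] [array([749.7, 237.1]), array([ 30.9, 121.6]), np.float64(12.9)]
13 [313.7 122.3] [0.6995 0.0337 0.0245] [array([696.4,  33. ]), array([50.6, 16.6]), np.float64(1.5)]
14 [283.  136.6] [0.6556 0.1157 0.0277] [array([652.5, 117.1]), array([123.3,  30.1]), np.float64(12.1)]
16 [252.8 264.4] [0.3121 0.1804 0.0279] [array([308.1, 186.6]), array([ 21.1, 114.8]), np.float64(10.8)]
0.59 97.0 97.0 97.0
0.6 91.9 102.5 97.2
0.61 92.2 106.0 99.1
0.62 95.0 106.1 100.6
0.63 98.1 125.2 111.6
0.64 99.0 128.9 113.9
0.65 101.8 132.0 116.9
0.66 104.8 131.9 118.4
0.67 105.8 135.5 120.6
0.68 108.2 135.9 122.1
0.69 109.0 131.5 120.3
0.7 120.8 134.6 127.7
0.71 121.3 135.1 128.2
turn z -2.30  shift units after turn: -5.25 6.45 7.20
```

>>> play_rows([
  [[0, 0, 0], [0, 0, -1], 0.8],
  [[0, 0, 0], [0, 0, -1], 0.8],
  [[-0.8, 1, 0], [0, 0, -0.3], 0.8],
  [[-0.8, 1, 0], [0, 0, 0], 0.8],
  [[-0.8, 1, 0], [0, 0, 0], 0.8],
  [[-0.8, 1, 0], [0, 0, 0], 0.8],
  [[-0.8, 1, 0], [0, 0, 0], 0.8],
  [[-0.8, 1, 0], [0, 0, 0], 0.8],
  [[-0.45, 0.45, 0], [0, 0, 0], 0.8],
  [[0, 0, 1], [0, 0, 0], 0.8],
  [[0, 0, 1], [0, 0, 0], 0.8],
  [[0, 0, 1], [0, 0, 0], 0.8],
])

```text
clock: 45.05
ee_pos: [0.661, 0.1146, 0.055]
tcp_rot: [180.0, 0.0, -168.0]
ft_force: [0.8, 0.8, 0.0]
grip_width: 0.0682
finger_force: 0.0
```

>>> play_rows([
  [[0, 0, 1], [0, 0, 0], 0.8],
  [[0, 0, 1], [0, 0, 0], 0.8],
  [[0, 0, 1], [0, 0, 0], 0.8],
  [[0, 0, 0.7], [0, 0, 0], 0.8],
  [[0, 0, 0.5], [0, 0, 0], 0.8],
  [[0, 0, 0], [0, 0, 0], 0.8],
  [[0, 0, 0], [0, 0, 0], 0],
  [[0, 0, 0], [0, 0, 0], 0],
  [[0, 0, 0], [0, 0, 0], 0],
  [[0, 0, 0], [0, 0, 0], 0],
  [[0, 0, 0], [0, 0, 0], 0],
  [[0, 0, 0], [0, 0, 0], 0],
])

```text
clock: 46.25
ee_pos: [0.662, 0.1149, -0.0276]
tcp_rot: [180.0, 0.1, -168.0]
ft_force: [-0.6, 0.3, 5.5]
grip_width: 0.0292
finger_force: 50.7
```

```bash
python3 - <<'E'
from h import *
p,d,c=grab('top','t6.png')
o,l,P=rects(p,d,c)
for a in o: print(a[0],a[2],a[3],a[4])
o,l,P=rects(p,d,c,.025,.05,.37,.645,-.405,-.235)
for a in o: print('box',a[2],a[3],a[4],a[5])
cv2.imwrite('pics/c6.png',cv2.resize(p[110:270,110:540],None,fx=1.86,fy=1.86,interpolation=cv2.INTER_CUBIC)[...,::-1])
s=robot.state();print(s['ee_pos'],s['tcp_rot'])
E
```

```text
5 [368.9 107. ] [ 0.7516 -0.1184  0.0184] [array([ 754.8, -111.9]), array([181.3,  25.5]), np.float64(79.8)]
11 [322.5 135.2] [0.6626 0.0088 0.029 ] [array([661.9,   8.4]), array([74.5,  9.9]), np.float64(13.8)]
12 [371.  248.7] [ 0.3608 -0.1271  0.0273] [array([ 361.6, -127.9]), array([30.1, 78.2]), np.float64(38.1)]
box [451.  166.6] [ 0.5856 -0.3404  0.0393] [array([ 581.4, -343. ]), array([123.4,  32.4]), np.float64(0.2)] 0.0438
box [473.2 171.2] [ 0.5754 -0.4025  0.0376] [array([ 573.8, -402.6]), array([142.2,   3.9]), np.float64(1.3)] 0.0471
box [426.8 197.4] [ 0.4998 -0.273   0.0394] [array([ 506.2, -274.9]), array([122.2,  31.6]), np.float64(1.1)] 0.0434
box [454.7 221.5] [ 0.4375 -0.3479  0.0393] [array([ 432.6, -350.3]), array([119.5,  31.8]), np.float64(1.1)] 0.0432
[ 0.66201881  0.11490236 -0.02758118] [ 1.79998717e+02  1.16320668e-01 -1.68009964e+02]
```

View pics/c6.png

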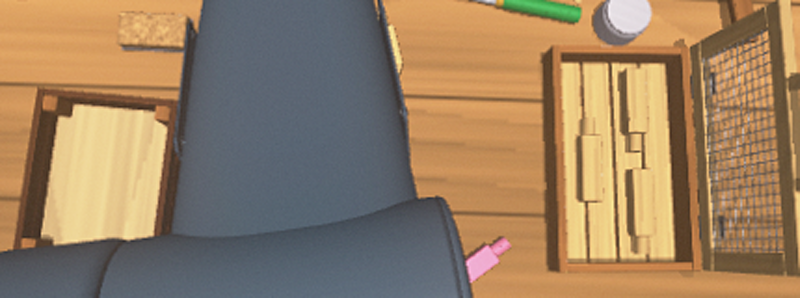

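Crop shows all three sound blanks flat and apart in the box (crop (590,165), (636,100), (638,205)), with the cover open. The chipped one is in the grip, so next is the crate.

>>> play_rows([
  [[0, 0, -0.5], [0, 0, 0], 0],
  [[0, 0, -1], [0, 0, 0], 0],
  [[0, 0, -1], [0, 0, 0], 0],
  [[0, 0, -1], [0, 0, 0], 0],
  [[0, 0, -1], [0, 0, 0], 0],
  [[0, 0, -1], [0, 0, 0], 0],
  [[0, 0, -1], [0, 0, 0], 0],
  [[0, 0, -0.9], [0, 0, 1], 0],
  [[0, 0, 0], [0, 0, 1], 0],
  [[0, 0, 0], [0, 0, 1], 0],
  [[0, 0, 0], [0, 0, 0.4], 0],
  [[0.8, 1, 0], [0, 0, 0], 0],
])

```text
clock: 47.5
ee_pos: [0.6475, 0.134, 0.1196]
tcp_rot: [-180.0, 0.1, 176.2]
ft_force: [-0.5, 1.5, -0.3]
grip_width: 0.0291
finger_force: 49.7
```

>>> play_rows([
  [[0.8, 1, 0], [0, 0, 0], 0],
  [[0.8, 1, 0], [0, 0, 0], 0],
  [[0.8, 1, 0], [0, 0, 0], 0],
  [[0.8, 1, 0], [0, 0, 0], 0],
  [[0.8, 1, 0], [0, 0, 0], 0],
  [[0.8, 1, 0], [0, 0, 0], 0],
  [[0.8, 1, 0], [0, 0, 0], 0],
  [[0.8, 1, 0], [0, 0, 0], 0],
  [[0.8, 1, 0], [0, 0, 0], 0],
  [[0.8, 1, 0], [0, 0, 0], 0],
  [[0.9, 1, 0], [0, 0, 0], 0],
  [[1, 0.85, 0], [0, 0, 0], 0],
])

```text
clock: 48.7
ee_pos: [0.4631, 0.3856, 0.1198]
tcp_rot: [180.0, 0.0, 176.4]
ft_force: [-0.1, 0.5, -0.8]
grip_width: 0.0293
finger_force: 49.7
```

```bash
python3 - <<'E'
from h import *
s=robot.state();print(s['ee_pos'],s['tcp_rot'],s['grip_width'],s['finger_force'])
go(.4645,.385,-.018,176.4)
p,d,c=grab('top')
o,l,P=rects(p,d,c)
for a in o:
    print(a[0],a[2],a[3],a[4])
    if abs(a[3][0]-.65)<.03 and abs(a[3][1]-.02)<.03:
        q=P[l==a[0]]; q=q[q[:,2]>.02]
        for x in np.arange(.58,.73,.01):
            b=q[abs(q[:,0]-x)<.004]
            if len(b): print(x.round(2),(b[:,1].min()*1e3).round(1),(b[:,1].max()*1e3).round(1),((b[:,1].min()+b[:,1].max())*500).round(1))
E
```

```text
[0.46307503 0.38556845 0.11981123] [1.79978206e+02 1.52744853e-02 1.76405160e+02] 0.02926793929251751 49.69845235347748
turn z 0.00  shift units after turn: -0.07 -0.02 6.89
4 [242.7 100.3] [0.7512 0.2288 0.0373] [array([750.2, 234.5]), array([ 30.4, 127. ]), np.float64(13.1)]
8 [369. 107.] [ 0.7515 -0.1189  0.0185] [array([ 755.3, -112.4]), array([182.4,  25.6]), np.float64(78.7)]
9 [317.7 140.4] [0.6479 0.0215 0.0283] [array([653.6,  20. ]), array([134.4,  42.5]), np.float64(0.5)]
0.59 10.8 37.9 24.3
0.6 8.5 40.7 24.6
0.61 6.0 35.7 20.9
0.62 3.4 33.3 18.4
0.63 0.9 30.9 15.9
0.64 -1.4 28.6 13.6
0.65 1.6 31.5 16.6
0.66 1.7 34.6 18.1
0.67 4.8 34.9 19.8
0.68 7.9 37.9 22.9
0.69 10.8 40.9 25.8
0.7 13.8 38.6 26.2
0.71 22.2 41.7 31.9
0.72 25.2 39.0 32.1
13 [366.  253.1] [ 0.3491 -0.1141  0.0275] [array([ 348. , -110.5]), array([ 30.1, 121.3]), np.float64(38.1)]
14 [252.7 264.4] [0.312  0.1805 0.0283] [array([308. , 189.1]), array([ 20.3, 120.5]), np.float64(11.0)]
```

>>> play_rows([
  [[0, 0, 1], [0, 0, 0], 0],
  [[0, 0, 1], [0, 0, 0], 0],
  [[0, 0, 1], [0, 0, 0], 0],
  [[0, 0, 1], [0, 0, 0], 0],
  [[0, 0, 1], [0, 0, 0], 0],
  [[0, 0, 1], [0, 0, 0], 0],
  [[0, 0, 0.5], [0, 0, 0], 0],
  [[0, 0, 0.35], [0, 0, 0], 0],
  [[0, 0, 0], [0, 0, 0], 0],
  [[0, 0, 0], [0, 0, 0], 0.5],
  [[0, 0, 0], [0, 0, 0], 0.5],
  [[0, 0, 0], [0, 0, 0], 0.5],
])

```text
clock: 49.95
ee_pos: [0.4641, 0.385, -0.017]
tcp_rot: [179.9, 0.1, 176.4]
ft_force: [0.4, 0.3, -0.2]
grip_width: 0.0427
finger_force: 0.0
```

>>> play_rows([
  [[0, 0, 0], [0, 0, 0], 0.5],
  [[0, 0, -0.5], [0, 0, 0], 0.5],
  [[0, 0, -1], [0, 0, 0], 0.5],
  [[0, 0, -1], [0, 0, 0], 0.5],
  [[0, 0, -1], [0, 0, 0], 0.5],
  [[0, 0, -1], [0, 0, 0], 0.5],
  [[0, 0, -1], [0, 0, 0], 0.5],
  [[0, 0, -1], [0, 0, 0], 0.5],
  [[-0.5, -1, 0], [0, 0, 0], 0.8],
  [[-0.5, -1, 0], [0, 0, 0], 0.8],
  [[-0.5, -1, 0], [0, 0, 0], 0.8],
  [[-0.5, -1, 0], [0, 0, 0], 0.8],
])

```text
clock: 51.15
ee_pos: [0.4989, 0.3016, 0.1132]
tcp_rot: [180.0, 0.0, 176.4]
ft_force: [-0.1, 0.5, 0.9]
grip_width: 0.0684
finger_force: 0.0
```

>>> play_rows([
  [[-0.6, -1, 0], [0, 0, 0], 0.8],
  [[-0.6, -1, 0], [0, 0, 0], 0.8],
  [[-0.6, -1, 0], [0, 0, 0], 0.8],
  [[-0.6, -1, 0], [0, 0, 0], 0.8],
  [[-0.6, -1, 0], [0, 0, 0], 0.8],
  [[-0.6, -1, 0], [0, 0, 0], 0.8],
  [[-0.6, -1, 0], [0, 0, 0], 0.8],
  [[-0.6, -1, 0], [0, 0, 0], 0.8],
  [[0, 0, 0], [0, 0, -1], 0.8],
  [[0, 0, 0], [0, 0, -1], 0.8],
  [[0, 0, 0], [0, 0, -1], 0.8],
  [[0, 0, 0], [0, 0, -0.7], 0.8],
])

```text
clock: 52.35
ee_pos: [0.5845, 0.1365, 0.1131]
tcp_rot: [180.0, 0.0, -166.5]
ft_force: [-0.3, 0.4, -0.2]
grip_width: 0.0682
finger_force: 0.0
```

```bash
python3 - <<'E'
from h import *
s=robot.state();print(s['ee_pos'],s['tcp_rot'],s['grip_width'],s['finger_force'])
go(.665,.0195,-.028,193.2)
p,d,c=grab('top')
o,l,P=rects(p,d,c)
for a in o: print(a[0],a[2],a[3],a[4])
o,l,P=rects(p,d,c,.02,.045,.36,.55,.335,.5)
for a in o: print('crate',a[0],a[2],a[3],a[4],a[5])
E
```

```text
[0.58445272 0.13645642 0.11308619] [ 1.79992754e+02  3.28192614e-02 -1.66473198e+02] 0.06816909234168148 0.0
turn z 0.07  shift units after turn: -2.59 -6.61 7.05
8 [369.1 107. ] [ 0.7516 -0.119   0.0184] [array([ 755.4, -112. ]), array([181.2,  25.1]), np.float64(79.2)]
9 [317.7 140.4] [0.648  0.0215 0.0282] [array([653.8,  19.9]), array([133.8,  42.5]), np.float64(0.5)]
11 [366.1 253.1] [ 0.3491 -0.1143  0.0276] [array([ 348.1, -110.6]), array([ 30. , 121.5]), np.float64(38.0)]
```

>>> play_rows([
  [[-0.4, -1, 0], [0, 0, 0], 0.8],
  [[-0.4, -1, 0], [0, 0, 0], 0.8],
  [[-0.4, -1, 0], [0, 0, 0], 0.8],
  [[-0.4, -1, 0], [0, 0, 0], 0.8],
  [[-0.4, -1, 0], [0, 0, 0], 0.8],
  [[-0.4, -1, 0], [0, 0, 0], 0.8],
  [[-0.2, -0.6, 0], [0, 0, 0], 0.8],
  [[0, 0, 1], [0, 0, 0], 0.8],
  [[0, 0, 1], [0, 0, 0], 0.8],
  [[0, 0, 1], [0, 0, 0], 0.8],
  [[0, 0, 1], [0, 0, 0], 0.8],
  [[0, 0, 1], [0, 0, 0], 0.8],
])

```text
clock: 53.6
ee_pos: [0.6655, 0.0202, 0.0117]
tcp_rot: [180.0, 0.0, -166.7]
ft_force: [0.8, 0.4, 0.4]
grip_width: 0.0684
finger_force: 0.0
```

>>> play_rows([
  [[0, 0, 1], [0, 0, 0], 0.8],
  [[0, 0, 0.6], [0, 0, 0], 0.8],
  [[0, 0, 0.4], [0, 0, 0], 0.8],
  [[0, 0, 0], [0, 0, 0], 0.8],
  [[0, 0, 0], [0, 0, 0], 0],
  [[0, 0, 0], [0, 0, 0], 0],
  [[0, 0, 0], [0, 0, 0], 0],
  [[0, 0, 0], [0, 0, 0], 0],
  [[0, 0, 0], [0, 0, 0], 0],
  [[0, 0, 0], [0, 0, 0], 0],
])

```text
clock: 54.6
ee_pos: [0.6663, 0.0202, -0.0267]
tcp_rot: [-180.0, 0.1, -166.6]
ft_force: [0.4, 0.0, 6.2]
grip_width: 0.0292
finger_force: 50.8
```

>>> play_rows([
  [[0, 0, -0.5], [0, 0, 0], 0],
  [[0, 0, -1], [0, 0, 0], 0],
  [[0, 0, -1], [0, 0, 0], 0],
  [[0, 0, -1], [0, 0, 0], 0],
  [[0, 0, -1], [0, 0, 0], 0],
  [[0, 0, -1], [0, 0, 0], 0],
  [[0, 0, -1], [0, 0, 0], 0],
  [[0, 0, -0.9], [0, 0, 1], 0],
  [[0, 0, 0], [0, 0, 1], 0],
  [[0, 0, 0], [0, 0, 1], 0],
  [[0, 0, 0], [0, 0, 0.7], 0],
  [[0.55, 1, 0], [0, 0, 0], 0],
])

```text
clock: 55.8
ee_pos: [0.6563, 0.0392, 0.1206]
tcp_rot: [-180.0, 0.0, 176.2]
ft_force: [0.6, 0.2, -1.9]
grip_width: 0.0291
finger_force: 49.9
```

>>> play_rows([
  [[0.55, 1, 0], [0, 0, 0], 0],
  [[0.55, 1, 0], [0, 0, 0], 0],
  [[0.55, 1, 0], [0, 0, 0], 0],
  [[0.55, 1, 0], [0, 0, 0], 0],
  [[0.55, 1, 0], [0, 0, 0], 0],
  [[0.55, 1, 0], [0, 0, 0], 0],
  [[0.55, 1, 0], [0, 0, 0], 0],
  [[0.55, 1, 0], [0, 0, 0], 0],
  [[0.55, 1, 0], [0, 0, 0], 0],
  [[0.55, 1, 0], [0, 0, 0], 0],
  [[0.55, 1, 0], [0, 0, 0], 0],
  [[0.55, 1, 0], [0, 0, 0], 0],
])

```text
clock: 57.0
ee_pos: [0.5384, 0.2894, 0.1208]
tcp_rot: [180.0, -0.0, 176.4]
ft_force: [0.5, 0.9, -0.7]
grip_width: 0.0292
finger_force: 49.9
```

>>> play_rows([
  [[0.55, 1, 0], [0, 0, 0], 0],
  [[0.55, 1, 0], [0, 0, 0], 0],
  [[0.55, 1, 0], [0, 0, 0], 0],
  [[0.55, 1, 0], [0, 0, 0], 0],
  [[0.55, 1, 0], [0, 0, 0], 0],
  [[0.55, 1, 0], [0, 0, 0], 0],
  [[0.55, 1, 0], [0, 0, 0], 0],
  [[0.5, 0.7, 0], [0, 0, 0], 0],
])

```text
clock: 57.8
ee_pos: [0.4612, 0.4489, 0.1206]
tcp_rot: [180.0, -0.0, 176.4]
ft_force: [0.5, -0.2, -0.0]
grip_width: 0.0292
finger_force: 49.9
```

```bash
python3 - <<'E'
from h import *
s=robot.state();print(s['ee_pos'],s['tcp_rot'],s['grip_width'],s['finger_force'])
go(.462,.448,-.018,176.4)
p,d,c=grab('wrist');P=cloud(d,c)
m=(d>0)&(P[...,2]>.02)&(P[...,2]<.05)&(P[...,1]>.33)&(P[...,1]<.5)&(P[...,0]>.35)&(P[...,0]<.55);q=P[m];print('chipped in crate',len(q),q.min(0),q.max(0))
m=(d>0)&(P[...,2]>.05)&(P[...,2]<.07)&(P[...,0]>.3)&(P[...,0]<.56);q=P[m];print('rim',len(q),q.min(0),q.max(0))
E
```

```text
[0.46124098 0.4489298  0.1206401 ] [ 1.79982261e+02 -5.08774961e-04  1.76430405e+02] 0.029163775438637622 49.94163930416107
turn z 0.01  shift units after turn: -0.04 -0.04 6.93
chipped in crate 5265 [0.35002763 0.33000626 0.02002613] [0.54992651 0.49954802 0.04998948]
rim 15138 [0.32701095 0.31217312 0.05000035] [0.55989628 0.71076856 0.06982462]
```

>>> play_rows([
  [[0, 0, 1], [0, 0, 0], 0],
  [[0, 0, 1], [0, 0, 0], 0],
  [[0, 0, 1], [0, 0, 0], 0],
  [[0, 0, 1], [0, 0, 0], 0],
  [[0, 0, 1], [0, 0, 0], 0],
  [[0, 0, 0.9], [0, 0, 0], 0],
  [[0, 0, 0.5], [0, 0, 0], 0],
  [[0, 0, 0.45], [0, 0, 0], 0],
  [[0, 0, 0], [0, 0, 0], 0],
  [[0, 0, 0], [0, 0, 0], 0.5],
  [[0, 0, 0], [0, 0, 0], 0.5],
  [[0, 0, 0], [0, 0, 0], 0.5],
])

```text
clock: 59.05
ee_pos: [0.4624, 0.4482, -0.0159]
tcp_rot: [179.9, 0.1, 176.4]
ft_force: [-0.8, -0.1, -0.1]
grip_width: 0.0426
finger_force: 0.0
```

>>> play_rows([
  [[0, 0, 0], [0, 0, 0], 0.5],
  [[0, 0, -0.5], [0, 0, 0], 0.5],
  [[0, 0, -1], [0, 0, 0], 0.5],
  [[0, 0, -1], [0, 0, 0], 0.5],
  [[0, 0, -1], [0, 0, 0], 0.5],
  [[0, 0, -1], [0, 0, 0], 0.5],
  [[0, 0, -1], [0, 0, 0], 0.5],
  [[0, 0, -1], [0, 0, 0], 0.5],
  [[0, -1, -1], [0, 0, -1], 0.8],
  [[0, -1, -1], [0, 0, -0.1], 0.8],
  [[0, -1, -1], [0, 0, 0], 0.8],
  [[0, -1, -1], [0, 0, 0], 0.8],
])

```text
clock: 60.25
ee_pos: [0.4618, 0.3671, 0.195]
tcp_rot: [180.0, 0.0, -178.5]
ft_force: [0.2, -0.3, 0.0]
grip_width: 0.0686
finger_force: 0.0
```

>>> play_rows([
  [[0, -1, -1], [0, 0, 0], 1],
  [[0, -1, -1], [0, 0, 0], 1],
  [[0, -1, -1], [0, 0, 0], 1],
  [[0, -1, -1], [0, 0, 0], 1],
  [[0, -1, -1], [0, 0, 0], 1],
  [[0, -1, -1], [0, 0, 0], 1],
  [[0, -1, 0], [0, 0, 0], 1],
  [[0, -1, 0], [0, 0, 0], 1],
  [[0, -1, 0], [0, 0, 0], 1],
  [[0, -1, 0], [0, 0, 0], 1],
  [[0, -1, 0], [0, 0, 0], 1],
  [[0, -1, 0], [0, 0, 0], 1],
])

```text
clock: 61.45
ee_pos: [0.4677, 0.127, 0.3142]
tcp_rot: [180.0, 0.1, -178.6]
ft_force: [0.2, 0.1, -0.3]
grip_width: 0.0855
finger_force: 0.0
```

>>> play_rows([
  [[0, -1, 0], [0, 0, 0], 1],
  [[0, -1, 0], [0, 0, 0], 1],
  [[0, -1, 0], [0, 0, 0], 1],
  [[0, -1, 0], [0, 0, 0], 1],
  [[0, -1, 0], [0, 0, 0], 1],
  [[0, -1, 0], [0, 0, 0], 1],
  [[0, -1, 0], [0, 0, 0], 1],
  [[0, -1, 0], [0, 0, 0], 1],
  [[0, -1, 0], [0, 0, 0], 1],
  [[0, -1, 0], [0, 0, 0], 1],
  [[0, -1, 0], [0, 0, 0], 1],
  [[0, -1, 0], [0, 0, 0], 1],
])

```text
clock: 62.65
ee_pos: [0.4738, -0.1128, 0.3142]
tcp_rot: [-180.0, 0.1, -178.6]
ft_force: [-0.3, -0.3, 0.2]
grip_width: 0.0854
finger_force: 0.0
```

```bash
python3 - <<'E'
from h import *
s=robot.state();print(s['ee_pos'],s['tcp_rot'],s['grip_width'],s['finger_force'])
p,d,c=grab('top','t7.png');o,l,P=rects(p,d,c)
for a in o: print(a[0],a[2],a[3],a[4])
o,l,P=rects(p,d,c,.02,.046,.355,.555,.335,.5)
for a in o: print('crate',a[2],a[3],a[4],a[5])
o,l,P=rects(p,d,c,.025,.05,.37,.645,-.405,-.235)
for a in o: print('box',a[2],a[3],a[4],a[5])
q=P[(P[...,2]>.25)&(P[...,0]>.4)&(P[...,0]<.62)&(P[...,1]<-.4)&(P[...,1]>-.5)]
if len(q): print('bar?',q.min(0),q.max(0),q.mean(0))
go(.514,-.444,.37,181.4)
E
```

```text
[ 0.47379465 -0.11278689  0.31415923] [-1.79990390e+02  5.47817330e-02 -1.78559292e+02] 0.08540373924342161 0.0
3 [245.   99.8] [0.7525 0.2225 0.0381] [array([753.2, 223.3]), array([ 30.3, 150.7]), np.float64(12.7)]
9 [368.9 107. ] [ 0.7517 -0.1185  0.0183] [array([ 754.9, -112. ]), array([181.5,  25.3]), np.float64(79.7)]
14 [366.  253.1] [ 0.3491 -0.1141  0.0276] [array([ 348.2, -110.3]), array([ 30.3, 121.3]), np.float64(39.0)]
15 [252.5 264.5] [0.3118 0.1809 0.028 ] [array([307.5, 189.1]), array([ 21.1, 119.6]), np.float64(11.0)]
crate [152.8 209.2] [0.4474 0.4491 0.0347] [array([451.1, 448.3]), array([ 42. , 134.5]), np.float64(74.7)] 0.0393
crate [179.2 206.5] [0.4566 0.3799 0.0344] [array([455.7, 384. ]), array([ 31.2, 122.5]), np.float64(84.8)] 0.0391
turn z -0.00  shift units after turn: -1.60 -16.50 -2.80
```

>>> play_rows([
  [[-0.2, -1, -1], [0, 0, 0], 1],
  [[-0.2, -1, -1], [0, 0, 0], 1],
  [[-0.2, -1, -0.8], [0, 0, 0], 1],
  [[-0.2, -1, 0], [0, 0, 0], 1],
  [[-0.2, -1, 0], [0, 0, 0], 1],
  [[-0.2, -1, 0], [0, 0, 0], 1],
  [[-0.2, -1, 0], [0, 0, 0], 1],
  [[-0.2, -1, 0], [0, 0, 0], 1],
  [[0, -1, 0], [0, 0, 0], 1],
  [[0, -1, 0], [0, 0, 0], 1],
  [[0, -1, 0], [0, 0, 0], 1],
  [[0, -1, 0], [0, 0, 0], 1],
])

```text
clock: 63.9
ee_pos: [0.5119, -0.3515, 0.37]
tcp_rot: [-180.0, 0.0, -178.6]
ft_force: [0.2, -0.8, 0.9]
grip_width: 0.0854
finger_force: 0.0
```

>>> play_rows([
  [[0, -1, 0], [0, 0, 0], 1],
  [[0, -1, 0], [0, 0, 0], 1],
  [[0, -1, 0], [0, 0, 0], 1],
  [[0, -1, 0], [0, 0, 0], 1],
  [[0, -0.5, 0], [0, 0, 0], 1],
  [[0, 0, 0], [0, 0, 0], 1],
])

```text
clock: 64.5
ee_pos: [0.5142, -0.442, 0.3688]
tcp_rot: [180.0, -0.0, -178.6]
ft_force: [-0.2, 0.6, -0.3]
grip_width: 0.085
finger_force: 0.0
```

```bash
python3 - <<'E'
from h import *
s=robot.state();print(s['ee_pos'],s['tcp_rot'],s['grip_width'])
p,d,c=grab('wrist','w8.png');P=cloud(d,c)
m=(d>0)&(P[...,2]>.29)&(P[...,2]<.34)&(P[...,1]<-.38)&(P[...,1]>-.5)&(p[...,0]>90)&(p[...,2]<75);q=P[m]
print(len(q),q.min(0),q.max(0),q.mean(0))
for x in (.45,.46,.47,.48,.49):
    a=q[abs(q[:,0]-x)<.004]
    if len(a): print(x,a[:,1].min(),a[:,1].max(),np.percentile(a[:,2],98))
E
```

```text
[ 0.51421141 -0.44203146  0.36882953] [ 1.79981542e+02 -2.78456666e-02 -1.78630892e+02] 0.08501106539264429
2677 [ 0.44627529 -0.45758285  0.29094186] [ 0.57541477 -0.43799585  0.32210592] [ 0.50864175 -0.44812686  0.31805913]
0.45 -0.44462447868148264 -0.4421250306870986 0.3171342751814337
0.46 -0.457497005651946 -0.44188367329549466 0.32040268089072427
0.47 -0.4575828549717107 -0.4425067704093717 0.32099631583510396
0.48 -0.45746229017224205 -0.44148898766875183 0.32096154867096743
0.49 -0.45656849359170343 -0.4412156899297144 0.3209429259425778
```

>>> play_rows([
  [[0, -0.32, 1], [0, 0, 0], 1],
  [[0, 0, 1], [0, 0, 0], 1],
  [[0, 0, 1], [0, 0, 0], 1],
  [[0, 0, 1], [0, 0, 0], 1],
  [[0, 0, 0.75], [0, 0, 0], 1],
  [[0, 0, 0.5], [0, 0, 0], 1],
  [[0, 0, 0], [0, 0, 0], 1],
], force=40)

```text
clock: 65.25
ee_pos: [0.5141, -0.4459, 0.2636]
tcp_rot: [179.9, -0.1, -178.5]
ft_force: [-0.7, -0.4, -0.5]
grip_width: 0.0858
finger_force: 0.0
```

>>> play_rows([
  [[0, 0, 0], [0, 0, 0], 0],
  [[0, 0, 0], [0, 0, 0], 0],
  [[0, 0, 0], [0, 0, 0], 0],
  [[0, 0, 0], [0, 0, 0], 0],
  [[0, 0, 0], [0, 0, 0], 0],
  [[0, 0, 0], [0, 0, 0], 0],
  [[0, 0, 0], [0, 0, 0], 0],
  [[0, 0, 0], [0, 0, 0], 0],
])

```text
clock: 66.05
ee_pos: [0.5147, -0.4471, 0.2645]
tcp_rot: [180.0, 0.0, -178.5]
ft_force: [-0.9, 6.1, 4.6]
grip_width: 0.0147
finger_force: 39.3
```

```bash
python3 - <<'E'
from h import *
b=lambda t:np.array([.25*np.cos(t)-.008*np.sin(t),.25*np.sin(t)+.008*np.cos(t)])
T=np.linspace(1.66,0,41); B=np.array([b(t) for t in T]); D=np.diff(B,axis=0)/.02
e=B+[-.4183,.0647-.049]
for i,r in enumerate(D): print(i+1,T[i+1].round(3),r[0].round(2),-r[1].round(2),e[i+1].round(4))
E
```

```text
1 1.618 0.52 -0.05 [-0.4382  0.265 ]
2 1.577 0.52 -0.03 [-0.4279  0.2656]
3 1.535 0.52 -0.01 [-0.4175  0.2658]
4 1.494 0.52 0.01 [-0.4071  0.2656]
5 1.452 0.52 0.03 [-0.3967  0.2649]
6 1.411 0.52 0.06 [-0.3864  0.2638]
7 1.37 0.51 0.08 [-0.3762  0.2623]
8 1.328 0.51 0.1 [-0.366   0.2603]
9 1.286 0.51 0.12 [-0.3559  0.2579]
10 1.245 0.5 0.14 [-0.3459  0.2551]
11 1.204 0.49 0.16 [-0.336   0.2519]
12 1.162 0.49 0.18 [-0.3263  0.2483]
13 1.12 0.48 0.2 [-0.3167  0.2443]
14 1.079 0.47 0.22 [-0.3073  0.2398]
15 1.038 0.46 0.24 [-0.2981  0.2351]
16 0.996 0.45 0.26 [-0.2891  0.2299]
17 0.954 0.44 0.28 [-0.2803  0.2243]
18 0.913 0.43 0.3 [-0.2718  0.2184]
19 0.872 0.41 0.31 [-0.2635  0.2122]
20 0.83 0.4 0.33 [-0.2555  0.2056]
21 0.788 0.39 0.35 [-0.2477  0.1987]
22 0.747 0.37 0.36 [-0.2403  0.1914]
23 0.706 0.36 0.38 [-0.2332  0.1839]
24 0.664 0.34 0.39 [-0.2263  0.1761]
25 0.622 0.32 0.41 [-0.2199  0.168 ]
26 0.581 0.31 0.42 [-0.2137  0.1596]
27 0.54 0.29 0.43 [-0.2079  0.151 ]
28 0.498 0.27 0.44 [-0.2025  0.1421]
29 0.457 0.25 0.45 [-0.1974  0.1331]
30 0.415 0.23 0.46 [-0.1927  0.1238]
31 0.374 0.21 0.47 [-0.1885  0.1144]
32 0.332 0.19 0.48 [-0.1846  0.1047]
33 0.29 0.17 0.49 [-0.1811  0.095 ]
34 0.249 0.15 0.5 [-0.178   0.0851]
35 0.208 0.13 0.5 [-0.1753  0.075 ]
36 0.166 0.11 0.51 [-0.1731  0.0649]
37 0.125 0.09 0.51 [-0.1712  0.0547]
38 0.083 0.07 0.51 [-0.1698  0.0444]
39 0.042 0.05 0.52 [-0.1688  0.0341]
40 0.0 0.03 0.52 [-0.1683  0.0237]
```

>>> play_rows([
  [[0, 0.52, -0.05], [0, 0, 0], 0],
  [[0, 0.52, -0.03], [0, 0, 0], 0],
  [[0, 0.52, -0.01], [0, 0, 0], 0],
  [[0, 0.52, 0.01], [0, 0, 0], 0],
  [[0, 0.52, 0.03], [0, 0, 0], 0],
  [[0, 0.52, 0.06], [0, 0, 0], 0],
  [[0, 0.51, 0.08], [0, 0, 0], 0],
  [[0, 0.51, 0.1], [0, 0, 0], 0],
  [[0, 0.51, 0.12], [0, 0, 0], 0],
  [[0, 0.5, 0.14], [0, 0, 0], 0],
])

```text
clock: 67.05
ee_pos: [0.5116, -0.3441, 0.2552]
tcp_rot: [-180.0, -0.0, -178.6]
ft_force: [-3.4, -3.7, 2.1]
grip_width: 0.0145
finger_force: 41.8
```

>>> play_rows([
  [[0, 0.49, 0.16], [0, 0, 0], 0],
  [[0, 0.49, 0.18], [0, 0, 0], 0],
  [[0, 0.48, 0.2], [0, 0, 0], 0],
  [[0, 0.47, 0.22], [0, 0, 0], 0],
  [[0, 0.46, 0.24], [0, 0, 0], 0],
  [[0, 0.45, 0.26], [0, 0, 0], 0],
])

```text
clock: 67.65
ee_pos: [0.5101, -0.2869, 0.2294]
tcp_rot: [180.0, -0.0, -178.6]
ft_force: [-3.7, -2.9, 2.5]
grip_width: 0.0147
finger_force: 41.9
```

Forces are small, so I'll carry on down.

>>> play_rows([
  [[0, 0.44, 0.28], [0, 0, 0], 0],
  [[0, 0.43, 0.3], [0, 0, 0], 0],
  [[0, 0.41, 0.31], [0, 0, 0], 0],
  [[0, 0.4, 0.33], [0, 0, 0], 0],
  [[0, 0.39, 0.35], [0, 0, 0], 0],
  [[0, 0.37, 0.36], [0, 0, 0], 0],
  [[0, 0.36, 0.38], [0, 0, 0], 0],
  [[0, 0.34, 0.39], [0, 0, 0], 0],
])

```text
clock: 68.45
ee_pos: [0.5085, -0.2243, 0.1751]
tcp_rot: [180.0, -0.1, -178.6]
ft_force: [-3.7, -4.6, 0.9]
grip_width: 0.0143
finger_force: 42.0
```

>>> play_rows([
  [[0, 0.32, 0.41], [0, 0, 0], 0],
  [[0, 0.31, 0.42], [0, 0, 0], 0],
  [[0, 0.29, 0.43], [0, 0, 0], 0],
  [[0, 0.27, 0.44], [0, 0, 0], 0],
  [[0, 0.25, 0.45], [0, 0, 0], 0],
  [[0, 0.23, 0.46], [0, 0, 0], 0],
  [[0, 0.21, 0.47], [0, 0, 0], 0],
  [[0, 0.19, 0.48], [0, 0, 0], 0],
])

```text
clock: 69.25
ee_pos: [0.5076, -0.1831, 0.1039]
tcp_rot: [180.0, -0.0, -178.6]
ft_force: [-4.4, -3.2, 2.6]
grip_width: 0.0146
finger_force: 42.7
```

>>> play_rows([
  [[0, 0.17, 0.49], [0, 0, 0], 0],
  [[0, 0.15, 0.5], [0, 0, 0], 0],
  [[0, 0.13, 0.5], [0, 0, 0], 0],
  [[0, 0.11, 0.51], [0, 0, 0], 0],
  [[0, 0.05, 0.26], [0, 0, 0], 0],
  [[0, 0.04, 0.25], [0, 0, 0], 0],
  [[0, 0.04, 0.26], [0, 0, 0], 0],
  [[0, 0.03, 0.25], [0, 0, 0], 0],
  [[0, 0.03, 0.2], [0, 0, 0], 0],
  [[0, 0.02, 0.2], [0, 0, 0], 0],
])

```text
clock: 70.25
ee_pos: [0.5072, -0.1678, 0.036]
tcp_rot: [180.0, -0.0, -178.6]
ft_force: [-5.4, 0.6, 2.8]
grip_width: 0.0146
finger_force: 44.4
```

>>> play_rows([
  [[0, 0.02, 0.12], [0, 0, 0], 0],
  [[0, 0.01, 0.12], [0, 0, 0], 0],
  [[0, 0.01, 0.12], [0, 0, 0], 0],
  [[0, 0.01, 0.12], [0, 0, 0], 0],
  [[0, 0, 0], [0, 0, 0], 0],
])

```text
clock: 70.75
ee_pos: [0.5071, -0.1672, 0.0263]
tcp_rot: [180.0, -0.0, -178.6]
ft_force: [-3.5, -2.0, -4.1]
grip_width: 0.0143
finger_force: 44.3
```

>>> play_rows([
  [[0, 0, 0.08], [0, 0, 0], 0],
  [[0, 0, 0.08], [0, 0, 0], 0],
  [[0, 0, 0.08], [0, 0, 0], 0],
  [[0, 0, 0], [0, 0, 0], 0],
])

```text
clock: 71.15
ee_pos: [0.5072, -0.167, 0.0218]
tcp_rot: [180.0, -0.0, -178.6]
ft_force: [-4.9, -0.2, -0.5]
grip_width: 0.0144
finger_force: 44.6
```

>>> play_rows([
  [[0, 0, 0.08], [0, 0, 0], 0],
  [[0, 0, 0.08], [0, 0, 0], 0],
  [[0, 0, 0], [0, 0, 0], 0],
])

```text
clock: 71.45
ee_pos: [0.5073, -0.1669, 0.0204]
tcp_rot: [180.0, 0.0, -178.6]
ft_force: [-11.6, 2.0, 21.1]
grip_width: 0.0148
finger_force: 46.9
```

>>> play_rows([
  [[0, 0, 0.08], [0, 0, 0], 0],
  [[0, 0, 0.08], [0, 0, 0], 0],
  [[0, 0, 0], [0, 0, 0], 0],
])

```text
clock: 71.75
ee_pos: [0.5083, -0.1669, 0.0193]
tcp_rot: [180.0, 0.2, -178.5]
ft_force: [-15.5, 4.3, 41.6]
grip_width: 0.014
finger_force: 49.8
```

```bash
python3 - <<'E'
from h import *
p,d,c=grab('wrist');P=cloud(d,c)
m=(d>0)&(P[...,1]>-.2)&(P[...,1]<-.14)&(P[...,0]>.45)&(P[...,0]<.495)&(P[...,2]>.04)&(p[...,0]>90)&(p[...,2]<75);q=P[m];print('bar',len(q),np.percentile(q[:,2],[50,98]),q[:,1].min(),q[:,1].max())
m=(d>0)&(P[...,1]>-.245)&(P[...,1]<-.225)&(P[...,0]>.36)&(P[...,0]<.5);q=P[m];print('front frame z',len(q),np.percentile(q[:,2],[10,50,90]))
E
```

```text
bar 4130 [0.07860575 0.0804635 ] -0.17745089628095237 -0.15985062188984425
front frame z 14759 [0.07897081 0.07980148 0.0808665 ]
```

>>> play_rows([
  [[0, 0, -0.1], [0, 0, 0], 0],
  [[0, 0, -0.08], [0, 0, 0], 0],
  [[0, 0, 0], [0, 0, 0], 0.4],
  [[0, 0, 0], [0, 0, 0], 0.4],
  [[0, 0, 0], [0, 0, 0], 0.4],
  [[0, 0, 0], [0, 0, 0], 0.4],
  [[0, 0, -0.5], [0, 0, 0], 0.4],
  [[0, 0, -0.5], [0, 0, 0], 0.4],
])

```text
clock: 72.6
ee_pos: [0.5074, -0.1671, 0.0398]
tcp_rot: [180.0, -0.0, -178.6]
ft_force: [1.2, 0.3, 0.2]
grip_width: 0.034
finger_force: 0.0
```

>>> play_rows([
  [[0, 0, -1], [0, 0, 0], 0.4],
  [[0, 0, -1], [0, 0, 0], 0.4],
  [[0, 0, -1], [0, 0, 0], 0.4],
  [[0, 0, -1], [0, 0, 0], 0.4],
  [[0, 0, -1], [0, 0, 0], 0.4],
  [[0, 0, -1], [0, 0, 0], 0.4],
  [[0, 1, -1], [0, 0, 0], 0.4],
  [[0, 1, -1], [0, 0, 0], 0.4],
  [[0, 1, -1], [0, 0, 0], 0.4],
  [[0, 1, 0], [0, 0, 0], 0.4],
  [[0, 1, 0], [0, 0, 0], 0.4],
  [[0, 1, 0], [0, 0, 0], 0.4],
])

```text
clock: 73.8
ee_pos: [0.5046, -0.0464, 0.2206]
tcp_rot: [-180.0, 0.1, -178.6]
ft_force: [-0.1, 0.1, -0.4]
grip_width: 0.0343
finger_force: 0.0
```

```bash
python3 - <<'E'
from h import *
s=robot.state();print(s['ee_pos'],s['grip_width'])
p,d,c=grab('top','end.png');o,l,P=rects(p,d,c)
for a in o: print(a[0],a[2],a[3],a[4])
o,l,P=rects(p,d,c,.02,.046,.355,.555,.335,.5)
for a in o: print('crate',a[2],a[3],a[4],a[5])
q=P[(P[...,2]>.06)&(P[...,2]<.2)&(P[...,0]>.35)&(P[...,0]<.67)&(P[...,1]<-.15)&(P[...,1]>-.43)]
A=np.c_[q[:,1],np.ones(len(q))];print('slope deg',np.degrees(np.linalg.lstsq(A,q[:,2],rcond=None)[0][0]),np.percentile(q[:,2],[5,50,95]))
E
```

```text
[ 0.50456356 -0.04642813  0.22055604] 0.034325747197887724
5 [242.5 100.4] [0.751  0.2292 0.037 ] [array([750.8, 233.6]), array([ 30.7, 124.7]), np.float64(13.0)]
16 [252.6 264.5] [0.312  0.1807 0.0284] [array([308.1, 189.5]), array([ 20.2, 120.7]), np.float64(10.7)]
crate [152.9 209.2] [0.4474 0.449  0.0348] [array([451.2, 448.5]), array([ 42.2, 134. ]), np.float64(73.5)] 0.0391
crate [179.2 206.3] [0.4571 0.38   0.0345] [array([455.8, 384.6]), array([ 32.5, 122.5]), np.float64(85.3)] 0.0391
slope deg -9.884996739177002 [0.06760317 0.07948685 0.08283921]
```

View pics/end.png

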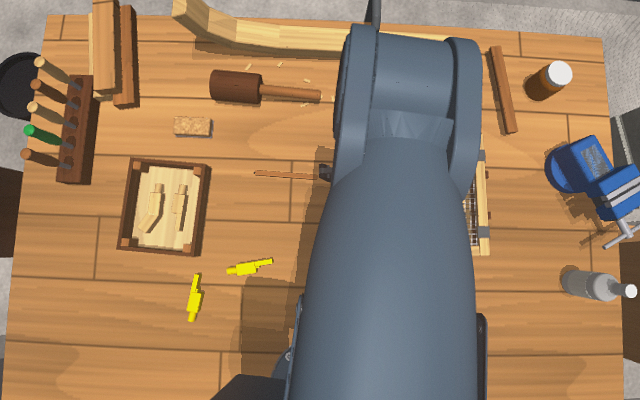

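The crate holds the crooked piece at (152,209) and the chipped one at (179,206). The arm hides the box, so I'll move aside and check the cover by depth.

>>> play_rows([
  [[0, 1, 0], [0, 0, 0], 0.4],
  [[0, 1, 0], [0, 0, 0], 0.4],
  [[0, 1, 0], [0, 0, 0], 0.4],
  [[0, 1, 0], [0, 0, 0], 0.4],
  [[0, 1, 0], [0, 0, 0], 0.4],
  [[0, 1, 0], [0, 0, 0], 0.4],
  [[0, 1, 0], [0, 0, 0], 0.4],
  [[0, 1, 0], [0, 0, 0], 0.4],
  [[0, 1, 0], [0, 0, 0], 0.4],
  [[0, 1, 0], [0, 0, 0], 0.4],
  [[0, 1, 0], [0, 0, 0], 0.4],
  [[0, 1, 0], [0, 0, 0], 0.4],
])

```text
clock: 75.05
ee_pos: [0.4985, 0.1934, 0.2203]
tcp_rot: [180.0, 0.1, -178.6]
ft_force: [0.5, -0.1, -0.4]
grip_width: 0.034
finger_force: 0.0
```

```bash
python3 - <<'E'
from h import *
p,d,c=grab('top');P=cloud(d,c)
for n,y0,y1 in (('rear',-.41,-.39),('front',-.245,-.225),('bar',-.175,-.16)):
    q=P[(P[...,2]>.05)&(P[...,0]>.46)&(P[...,0]<.55)&(P[...,1]<y1)&(P[...,1]>y0)]; print(n,len(q),np.percentile(q[:,2],[5,50,95]).round(4) if len(q) else 0)
o,l,P=rects(p,d,c)
for a in o: print(a[2],a[3],a[4])
E
```

```text
rear 312 [0.0685 0.0794 0.0822]
front 223 [0.0769 0.0797 0.0823]
bar 208 [0.0743 0.0781 0.0816]
[242.4 100.4] [0.7511 0.2295 0.0369] [array([750.2, 234.3]), array([ 30. , 127.5]), np.float64(12.4)]
[368.9 107. ] [ 0.7517 -0.1185  0.0184] [array([ 755.5, -112.1]), array([181.3,  26.1]), np.float64(79.3)]
[366.1 253. ] [ 0.3492 -0.1144  0.0275] [array([ 348.1, -110.7]), array([ 30. , 121.6]), np.float64(38.1)]
[262.4 262.2] [0.3185 0.1557 0.0286] [array([315.3, 159.7]), array([17.1, 59.6]), np.float64(11.0)]
```

The front and rear of the cover are level at 0.080, so it is fully shut. No blanks remain on the bench and the bystanders haven't moved. Handing in.

```bash
python3 -c "
from bench import robot
print(robot.close_job())"
```

```text
the job is handed in; nothing more can be done
None
```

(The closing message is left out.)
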